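# Load the curing press and pack out its daylight

## Robot

A 6-joint arm with a two-finger parallel gripper is mounted at the origin on the work surface. World frame = base frame: x ahead of the robot, y to its left, z up, the work surface at z = 0. Lengths are in m, angles in rad, forces in N, time in s.
With the tool pointing down it reaches from about 0.35 to 0.85 m from the base axis. Payload 8.1 kg.
Tool frame: the origin (TCP) lies on the centre line of the jaws, within the pads' length; the fingertips stand 11 mm ahead of it and the grasp point (between the pads) lies 8 mm behind it; y points along the fingers, z is the direction in which the jaws open and shut, and the axes are right-handed (so a half turn about y gives the same grasp; the last joint's range is limited). The gripper opens to 93 mm and grips with 3 to 60 N. Pads are 15 mm wide; open, the fingers measure 128 mm over their backs; the gripper's body (75 mm by 188 mm) begins 65 mm behind the grasp point.
Start: joints at [1.188, 0.13, 1.488, -0, 1.523, -0.085], TCP at [0.176, 0.574, 0.192] pointing down, gripper open.
Joint ranges: [-2.96, 2.96], [-0.89, 2.26], [0.02, 2.5], [-1.34, 4.48], [0, 2.73], [-2.66, 2.66]. Speed limits (rad/s): [2.39, 2.39, 2.79, 3.14, 3.14, 3.14].

## Interface

Orientations are given as a unit quaternion [x, y, z, w].
In Python, from rig import read_state, grab_frame, calibration, finish_job, find_in gives the robot as it stands.
- The arm moves only by the shell command python3 -m inch 'ROWS' [FORCE]. ROWS is JSON, a list of rows, each a list of 7 numbers: the opening, from 0 (shut) to 1 (fully open), then the shift along the world's x, y, z in cm, then the turn, a rotation vector about the world's x, y, z in degrees. A call has 1 to 12 rows; each row shifts and turns the commanded pose from where the row before left it; what a row does not reach is not made up. A row lasts 1/12 s, in which the tool goes at most 41.7 mm and 7.16 degrees, less where a joint would pass 70% of its speed; a pose out of reach is approached as far as the arm can. A call with a gripper value outside its range is refused whole. The fingers move at their own pace and stop on an object; FORCE is the grip in N (left out, the last holds). Time passes only in rows, so rows that do not move let the fingers close. It gives the time, the measured TCP pose, the force and the opening at its end, in the units of the state.
- read_state(): the state, without advancing time (a new reading comes with each control period).
- grab_frame(name): name is "side" or "top" or "wrist"; returns the picture (480x640x3 uint8, blue, green, red); there is no depth.
- calibration(name): a dict with "vfov" (degrees; the focal length in pixels is half the picture's height over the tangent of half this angle, whatever the lens; pixels are square), "cx", "cy" (the principal point, pixels), "R" (3x3) and "t" (3): a world point X has camera coordinates R X + t. Camera axes: x right, y down, z forward; pixel columns grow to the right and rows downward; lengths in m; the calibration is good to about 2 mm. A picture is of the moment at which its call begins: read the wrist's pose just before it. calibration takes no time and is no camera call; for the wrist camera it gives the pose at the moment of the call.
- finish_job(): hands the job in, once; it reports no verdict.
Trained networks look in the newest picture that a camera, given by its name, has taken for a name from the list of things; names that differ only in an ending like _2 or _b are one class to them, and where a whole thing is asked for, a point or a joint stands for the part that bears it (a point fixed in the world has none). Each returns a list of dicts, best first, with "p" (0 to 1); they miss things now and then, are a little off and sometimes report something else, mostly with a low value. They report only what shows in the picture. A call takes as long as a camera call. They do not tell look-alikes from the thing itself.
- find_in(camera, label): "bbox" ([left, top, width, height] in pixels, round what is visible of it).
The state is a dict: "time_s": time; "joint_pos": joint angles; "dq": joint speeds; "joint_efforts": joint torques, N m; "tcp_pos": TCP position; "ee_rot": TCP orientation; "force": force on the tool from outside, world axes, zero at the start; "torque": the same for the moment, N m; "width": opening from 0.0 (shut) to 1.0 (fully open).
Only numpy, scipy, OpenCV 4.12 (cv2) and the standard library are available. Lean on these libraries where they do the work, as an engineer would, in place of code of your own. Each camera call takes 0.05 s, during which the arm holds its last target. There are 200 camera calls.

## Task

Load all the aluminium moulds from the board into the curing press, stacked one on another with their tongues out at the front and fully home against the back stop. Then find the packing for the gap that is left under the crosshead: offer the white packing plates one at a time, the thinnest first and then the next thicker, without forcing them, until one will not go in, and leave in place on the stack the thickest that does, its far end well past the rubber foot, with the other plates lying flat back on the rubber mat. Finally turn the lever clockwise right round to its stop so that the foot clamps the stack, and do not knock the glassware and other things about.

Things in the scene. Friction and masses are not known exactly. Their poses are not given: they have to be found in the camera images.
- press: curing press, fixed. Origin: bench level, below the spindle axis; x points inwards from the open front (the robot's side), y left, z up. White base; columns of 18 mm diameter at x = 0, y = +-70 mm. White crosshead over the bed: x +-30 mm, y +-88 mm, 30 mm thick, locked by the last user with its underside 38 to 48 mm above the bed, how much exactly is not known
- press_bed (a point): middle of the bed's top face, on the spindle axis, 30 mm above the bench: the steel bed, 100 mm wide in y, reaches from x = -48 to +62 mm of the press and is open at the front
- press_stop (a point): foot of the back stop's face, on the bed at x = +52 mm, y = 0 of the press: dark steel bar 60 mm wide, 30 mm high
- lever (a joint): spindle lever above the crosshead, in rad: 0 = open, pointing to the press's right (-y); grows clockwise from above; 1.5 = closed, at its stop, pointing to the front. At q the knob is at x = -110 sin q, y = -110 cos q mm of the press. Stays where left; about 3 N at the knob. Drives the sprung 40 mm rubber foot from within the crosshead to 6.5 mm below its underside
- lever_knob (a point): middle of the black upright round knob at the end of the lever, 26 mm diameter, 43 mm high, standing on the steel arm; about 155 to 165 mm above the bench
- board: fixed plywood board 215 x 245 x 12 mm on the right where the moulds lie at the start, origin under its middle
- mat: fixed black rubber mat, 200 mm (its x) x 350 mm (its y) x 3 mm, on the left, for the packing plates; origin under its middle, z at bench level
- mould1: flat aluminium mould, one of two or three alike, 0.2 kg, 10 mm thick: body 100 mm (x) x 60 mm (y), at its -x end a tongue 50 mm long, 36 mm wide (x = -50 to -100 mm), to grip across y. Origin: centre of the body's underside. Home in the press: on the bed or flat on the mould below, tongue to the front, far end at the back stop: origin at x = 0 to +2 mm, y = 0 of the press
- mould2: flat aluminium mould, one of two or three alike, 0.2 kg, 10 mm thick: body 100 mm (x) x 60 mm (y), at its -x end a tongue 50 mm long, 36 mm wide (x = -50 to -100 mm), to grip across y. Origin: centre of the body's underside. Home in the press: on the bed or flat on the mould below, tongue to the front, far end at the back stop: origin at x = 0 to +2 mm, y = 0 of the press
- mould3: flat aluminium mould, one of two or three alike, 0.2 kg, 10 mm thick: body 100 mm (x) x 60 mm (y), at its -x end a tongue 50 mm long, 36 mm wide (x = -50 to -100 mm), to grip across y. Origin: centre of the body's underside. Home in the press: on the bed or flat on the mould below, tongue to the front, far end at the back stop: origin at x = 0 to +2 mm, y = 0 of the press
- pack_8: white plastic packing plate, 8 mm thick, 130 mm (x) x 60 mm (y), 91 g, with an upright fin: centre at x = -55 mm, 10 mm thick in x, 24 mm wide, 34 mm high above the plate. Origin: centre of the underside. In place: on the top mould, fin to the front, far end at x = +40 mm of the press, past the foot: origin at x = -25 mm, y = 0 (no stop there)
- pack_13: white plastic packing plate, 13 mm thick, 130 mm (x) x 60 mm (y), 129 g, with an upright fin: centre at x = -55 mm, 10 mm thick in x, 24 mm wide, 34 mm high above the plate. Origin: centre of the underside. In place: on the top mould, fin to the front, far end at x = +40 mm of the press, past the foot: origin at x = -25 mm, y = 0 (no stop there)
- pack_18: white plastic packing plate, 18 mm thick, 130 mm (x) x 60 mm (y), 167 g, with an upright fin: centre at x = -55 mm, 10 mm thick in x, 24 mm wide, 34 mm high above the plate. Origin: centre of the underside. In place: on the top mould, fin to the front, far end at x = +40 mm of the press, past the foot: origin at x = -25 mm, y = 0 (no stop there)
- pack_23: white plastic packing plate, 23 mm thick, 130 mm (x) x 60 mm (y), 205 g, with an upright fin: centre at x = -55 mm, 10 mm thick in x, 24 mm wide, 34 mm high above the plate. Origin: centre of the underside. In place: on the top mould, fin to the front, far end at x = +40 mm of the press, past the foot: origin at x = -25 mm, y = 0 (no stop there)
- flask: small conical glass flask, 110 mm high, standing; not part of the job, to be left alone
- beaker: glass beaker, 85 mm high; not part of the job, to be left alone
- reagent: brown glass reagent bottle, 140 mm high; not part of the job, to be left alone
- jar: white plastic jar, 55 mm high; not part of the job, to be left alone
- spatula: metal spatula 170 mm long, lying; not part of the job, to be left alone
- dish: shallow white dish, 90 mm across; not part of the job, to be left alone
- flask_ring: cork flask ring, 100 mm across, 22 mm high; not part of the job, to be left alone
There are look-alikes about, which are no part of the job. What is shaped like the mould3 but orange or turquoise is not meant.

How it is judged:
By the outcome, as a careful person would: the job done as asked, in the order asked, and still so for the second after the job is handed in, with the robot touching nothing.
Of mould1, mould2, mould3 only 2 to 3 are there at a start; the rules pass over those that are not, and their reading is None.
At some moment in a run one of pack_8, pack_13, pack_18, pack_23 may be knocked a few centimetres aside while the robot is not near it.
Once in a run the grip may slacken for a moment while it holds something.
It also fails if it takes over 210 s, if anything falls off the work surface, if the arm or the gripper's body presses on something with over 40 N, if the wrist force passes 120 N, or if a joint passes its speed limit or range.

## Working session

There is one attempt and no reset: what is moved stays moved. The work goes in short steps, Python scripts to look and compute and a shell command to move; the robot and the scene stay as the last step left them, time stands still between calls to the robot, and variables do not carry over. Pictures are saved under pics/ and viewed, about 12 in all and at most 16, crops included, and the job is handed in when it is done.

```bash
ls; mkdir -p pics; cat > h.py <<'E'
import numpy as np, cv2, json
from rig import *
def K(c):
    f=240/np.tan(np.radians(c["vfov"])/2); return f
def ray(c,u,v,z):
    f=K(c);R=np.array(c["R"]);t=np.array(c["t"])
    d=R.T@np.array([(u-c["cx"])/f,(v-c["cy"])/f,1]); o=-R.T@t
    return o+d*(z-o[2])/d[2]
def proj(c,X):
    p=np.array(c["R"])@np.array(X)+np.array(c["t"]); return K(c)*p[:2]/p[2]+[c["cx"],c["cy"]]
E
python3 - <<'E'
from h import *
s=read_state(); print(s)
for n in("top","side"):
    im=grab_frame(n); cv2.imwrite(f"pics/{n}0.png",im)
    c=calibration(n); print(n,{k:np.round(v,3).tolist() for k,v in c.items()})
    for l in ("press","lever_knob","board","mat","mould1","pack_8","pack_13","pack_18","pack_23"):
        r=find_in(n,l); print(l,[(np.round(d["bbox"]).tolist(),round(d["p"],2)) for d in r[:5]])
E
```

```text
pics
{'time_s': 0.0, 'joint_pos': array([ 1.18758194e+00,  1.31130345e-01,  1.48928236e+00,  2.13055586e-05,
        1.52299072e+00, -8.54372456e-02]), 'dq': array([-0.00147045,  0.00133705, -0.00198257, -0.00159123, -0.00040165,
        0.00076254]), 'joint_efforts': array([-3.52341005e-03, -5.59826446e+01, -4.91762173e+01,  7.62742292e-02,
        3.58199375e-02, -1.20825202e-04]), 'tcp_pos': array([0.17579883, 0.57302547, 0.19130421]), 'ee_rot': array([ 0.69990437, -0.10504786,  0.10473593, -0.69866244]), 'force': array([0.07219   , 0.31006815, 0.02667487]), 'torque': array([-0.00761427,  0.00848268,  0.00315959]), 'width': 0.9988721939514047}
top {'vfov': 48.52, 'cx': 323.269, 'cy': 236.857, 'R': [[0.016, -1.0, -0.007], [-0.976, -0.014, -0.216], [0.216, 0.01, -0.976]], 't': [-0.062, 0.478, 1.55]}
press [([281.0, 171.0, 71.0, 43.0], 0.7)]
lever_knob []
board [([377.0, 181.0, 78.0, 68.0], 0.56)]
mat [([145.0, 190.0, 113.0, 63.0], 0.59)]
mould1 [([374.0, 319.0, 51.0, 28.0], 0.92), ([427.0, 195.0, 24.0, 45.0], 0.85), ([472.0, 199.0, 49.0, 25.0], 0.85), ([470.0, 263.0, 39.0, 48.0], 0.
[... 833 characters left out ...]
9)]
mat [([209.0, 336.0, 121.0, 144.0], 0.82), ([150.0, 323.0, 47.0, 40.0], 0.53)]
mould1 [([414.0, 212.0, 26.0, 32.0], 0.7), ([282.0, 189.0, 46.0, 12.0], 0.69), ([271.0, 199.0, 55.0, 14.0], 0.66), ([269.0, 216.0, 57.0, 18.0], 0.58)]
pack_8 [([235.0, 416.0, 80.0, 37.0], 0.96), ([244.0, 340.0, 70.0, 36.0], 0.95), ([232.0, 376.0, 75.0, 37.0], 0.68)]
pack_13 [([235.0, 416.0, 80.0, 37.0], 0.96), ([244.0, 340.0, 70.0, 36.0], 0.95), ([232.0, 376.0, 75.0, 37.0], 0.68)]
pack_18 [([235.0, 416.0, 80.0, 37.0], 0.96), ([244.0, 340.0, 70.0, 36.0], 0.95), ([232.0, 376.0, 75.0, 37.0], 0.68)]
pack_23 [([235.0, 416.0, 80.0, 37.0], 0.96), ([244.0, 340.0, 70.0, 36.0], 0.95), ([232.0, 376.0, 75.0, 37.0], 0.68)]
```

```bash
python3 - <<'E'
import cv2
a=cv2.imread("pics/top0.png")[120:360,130:530]; cv2.imwrite("pics/t1.png",cv2.resize(a,None,fx=2,fy=2,interpolation=cv2.INTER_CUBIC))
E
```

```text
(no output)
```

View pics/t1.png

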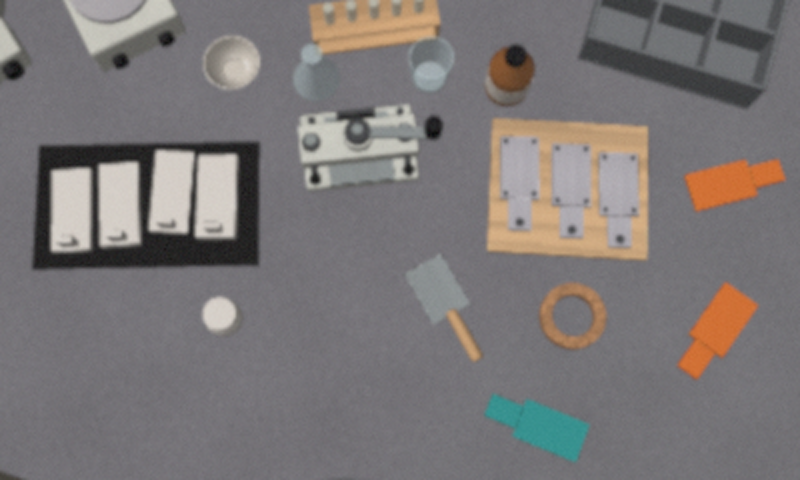

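View pics/side0.png

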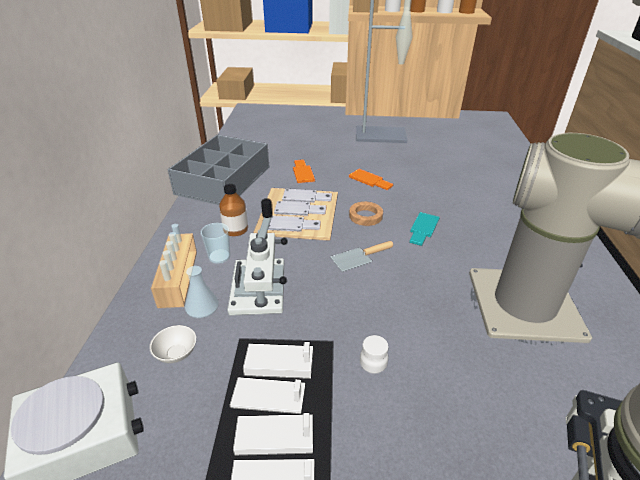

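The pictures show three aluminium moulds on the board (top crop at 519/571/619, ~190, tongues toward the robot), four packs on the mat, and the press at (358,145) with its lever pointing right. The orange and turquoise pieces are look-alikes.

```bash
python3 - <<'E'
from h import *
c=calibration("top")
def P(n,u,v,z): print(n,np.round(ray(c,u/2+130,v/2+120,z)*1000).tolist())
for i,(b,t) in enumerate([((519,166),(519,222)),((571,174),(571,229)),((619,183),(620,239))]):
    P(f"m{i}body",*b,.022);P("  tongue",*t,.022)
for n,q in {"p1":[(51,171),(90,168),(91,250),(51,252)],"p2":[(98,164),(138,162),(140,245),(101,247)],"p3":[(157,151),(194,153),(188,233),(149,230)],"p4":[(199,155),(238,154),(236,238),(196,239)]}.items():
    for a in q: P(n,*a,.015)
P("cross fl",302,160,.103);P("cross fr",417,153,.103);P("cross bl",299,113,.103);P("cross br",411,107,.103)
P("knob",433,127,.16);P("spindle",358,131,.15)
P("jar",220,314,.055);P("spat",458,320,.0);P("ring",573,316,.022);P("flask",316,80,0);P("beaker",430,75,0)
P("bedfl",331,186,.03);P("bedfr",395,183,.03)
c=calibration("wrist"); R=np.array(c["R"]);print(c["vfov"],R.round(2).tolist(),(-R.T@c["t"]).round(3),c["cx"],c["cy"])
E
```

```text
m0body [596.0, -259.0, 22.0]
  tongue [507.0, -258.0, 22.0]
m1body [584.0, -339.0, 22.0]
  tongue [497.0, -337.0, 22.0]
m2body [571.0, -413.0, 22.0]
  tongue [482.0, -412.0, 22.0]
p1 [580.0, 471.0, 15.0]
p1 [586.0, 411.0, 15.0]
p1 [455.0, 399.0, 15.0]
p1 [451.0, 461.0, 15.0]
p2 [592.0, 399.0, 15.0]
p2 [596.0, 336.0, 15.0]
p2 [464.0, 324.0, 15.0]
p2 [460.0, 384.0, 15.0]
p3 [615.0, 308.0, 15.0]
p3 [612.0, 249.0, 15.0]
p3 [484.0, 251.0, 15.0]
p3 [488.0, 312.0, 15.0]
p4 [609.0, 241.0, 15.0]
p4 [612.0, 180.0, 15.0]
p4 [477.0, 177.0, 15.0]
p4 [474.0, 239.0, 15.0]
cross fl [577.0, 71.0, 103.0]
cross fr [591.0, -99.0, 103.0]
cross bl [650.0, 78.0, 103.0]
cross br [662.0, -89.0, 103.0]
knob [612.0, -120.0, 160.0]
spindle [608.0, -13.0, 150.0]
jar [353.0, 189.0, 55.0]
spat [357.0, -166.0, 0.0]
ring [363.0, -338.0, 22.0]
flask [742.0, 63.0, 0.0]
beaker [752.0, -120.0, 0.0]
bedfl [558.0, 32.0, 30.0]
bedfr [564.0, -67.0, 30.0]
69.23084169560437 [[0.29, 0.96, 0.0], [0.93, -0.28, 0.25], [0.24, -0.07, -0.97]] [0.111 0.593 0.384] 323.77833051846346 237.12206828263942
```

```bash
python3 -m inch '[[1,0,0,3.5,0,0,0],[1,0,0,3.5,0,0,0],[1,0,0,3.5,0,0,2],[1,1.7,-3,0,0,0,2],[1,1.7,-3,0,0,0,2],[1,1.7,-3,0,0,0,2],[1,1.7,-3,0,0,0,2],[1,1.7,-3,0,0,0,2],[1,1.7,-3,0,0,0,2],[1,1.7,-3,0,0,0,2],[1,1.7,-3,0,0,0,2],[1,1.7,-3,0,0,0,2]]' && python3 -m inch '[[1,1.7,-3,0,0,0,1.5],[1,1.7,-3,0,0,0,0],[1,1.7,-3,0,0,0,0],[1,1.7,-3,0,0,0,0],[1,1.7,-3,0,0,0,0],[1,1.7,-3,0,0,0,0],[1,1.7,-3,0,0,0,0],[1,1.7,-3,0,0,0,0],[1,1.7,-3,0,0,0,0],[1,1,-3,0,0,0,0],[1,0,0,0,0,0,0],[1,0,0,0,0,0,0]]'; python3 - <<'E'
from h import *
from scipy.spatial.transform import Rotation as Ro
s=read_state(); print(s["time_s"],s["tcp_pos"],Ro.from_quat(s["ee_rot"]).as_matrix().round(3).tolist(),s["joint_pos"].round(2))
c=calibration("wrist"); im=grab_frame("wrist"); cv2.imwrite("pics/w1.png",im); print({k:np.round(v,4).tolist() for k,v in c.items()})
json.dump({k:np.array(v).tolist() for k,v in c.items()},open("w1.json","w"))
E
```

```text
time_s: 2.0
tcp_pos: [0.3295, 0.3021, 0.2975]
ee_rot: [-0.707, -0.019, 0.019, 0.707]
force: [1.2, 0.5, 1.0]
width: 0.999
time_s: 3.0
tcp_pos: [0.4921, 0.0023, 0.297]
ee_rot: [-0.707, -0.026, 0.027, 0.707]
force: [-0.5, 0.9, 0.1]
width: 0.997
3.0 [0.49209643 0.0022825  0.29702837] [[0.997, -0.001, -0.074], [0.074, 0.0, 0.997], [-0.001, -1.0, 0.0]] [-0.1  -0.18  1.61  0.    1.72 -1.74]
{'vfov': 69.2308, 'cx': 323.7783, 'cy': 237.1221, 'R': [[-0.0746, 0.9972, 0.0004], [0.965, 0.0721, 0.2522], [0.2515, 0.0192, -0.9677]], 't': [0.0354, -0.5325, 0.3667]}
```

View pics/w1.png

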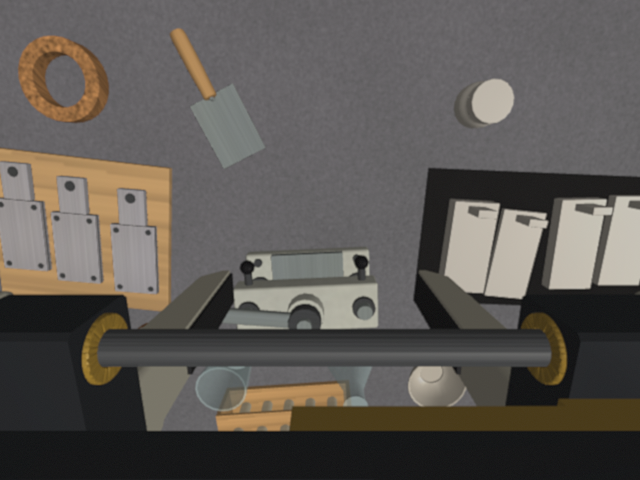

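The wrist view shows the moulds (tongue ends at about (132,190), (72,177), (14,162)), the press bed front edge (272,252)-(342,250), and the packs at x≈445-640.

```bash
python3 - <<'E'
from h import *
c=json.load(open("w1.json"))
def P(n,u,v,z): print(n,np.round(ray(c,u,v,z)*1000).tolist())
for t,j,e in [((132,190),(133,224),(136,290)),((72,177),(76,213),(80,278)),((14,162),(19,200),(25,265))]:
    P("tip",*t,.022);P(" junc",*j,.022);P(" end",*e,.022)
P("bed fl",342,250,.03);P("bed fr",272,253,.03);P("cross fl",378,284,.103);P("cross fr",236,288,.103);
P("spatula",227,165,0);P("board",171,168,.012);P("jar",490,102,.055)
im=cv2.imread("pics/w1.png")
a=cv2.resize(im[235:340,225:390],None,fx=4,fy=4,interpolation=cv2.INTER_CUBIC)
b=cv2.resize(im[190:305,415:640],None,fx=2.933,fy=2.933,interpolation=cv2.INTER_CUBIC)
cv2.imwrite("pics/w1c.png",cv2.resize(np.vstack([a,b[:,:660]]),None,fx=.79,fy=.79)); print(a.shape,b.shape)
E
```

```text
tip [500.0, -256.0, 22.0]
 junc [547.0, -258.0, 22.0]
 end [645.0, -260.0, 22.0]
tip [488.0, -334.0, 22.0]
 junc [537.0, -334.0, 22.0]
 end [632.0, -338.0, 22.0]
tip [474.0, -408.0, 22.0]
 junc [525.0, -409.0, 22.0]
 end [618.0, -414.0, 22.0]
bed fl [560.0, 32.0, 30.0]
bed fr [571.0, -64.0, 30.0]
cross fl [577.0, 72.0, 103.0]
cross fr [595.0, -96.0, 103.0]
spatula [459.0, -135.0, 0.0]
board [468.0, -207.0, 12.0]
jar [359.0, 187.0, 55.0]
(420, 660, 3) (337, 660, 3)
```

View pics/w1c.png

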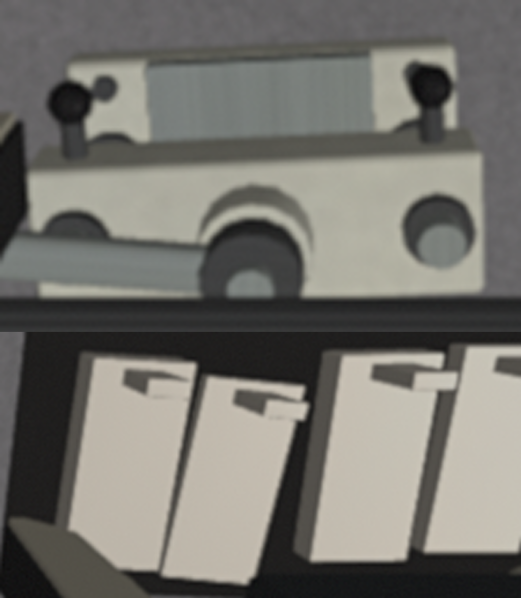

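```bash
python3 -m inch '[[0.8,0.25,-3.24,-2,0,0,-0.74],[0.6,0.25,-3.24,-2,0,0,-0.74],[0.6,0.25,-3.24,-2,0,0,-0.74],[0.6,0.25,-3.24,-2,0,0,-0.74],[0.6,0.25,-3.24,-2,0,0,-0.74],[0.6,0.25,-3.24,-2,0,0,-0.74],[0.6,0.25,-3.24,-2,0,0,-0.74],[0.6,0.25,-3.24,-2,0,0,-0.74],[0.6,0,0,-3,0,0,0],[0.6,0,0,-3,0,0,0],[0.6,0,0,0,0,0,0],[0.6,0,0,0,0,0,0]]'; python3 - <<'E'
from h import *
from scipy.spatial.transform import Rotation as Ro
s=read_state(); M=Ro.from_quat(s["ee_rot"]).as_matrix(); print(s["tcp_pos"],M.round(3).tolist())
c=calibration("wrist"); im=grab_frame("wrist"); cv2.imwrite("pics/w2.png",im)
json.dump({k:np.array(v).tolist() for k,v in c.items()},open("w2.json","w"))
E
```

```text
time_s: 4.05
tcp_pos: [0.5109, -0.2533, 0.076]
ee_rot: [-0.706, 0.01, -0.007, 0.708]
force: [-0.4, 0.2, 0.6]
width: 0.602
[ 0.51087817 -0.25332458  0.07598269] [[1.0, -0.004, 0.024], [-0.024, 0.003, 1.0], [-0.004, -1.0, 0.002]]
```

View pics/w2.png

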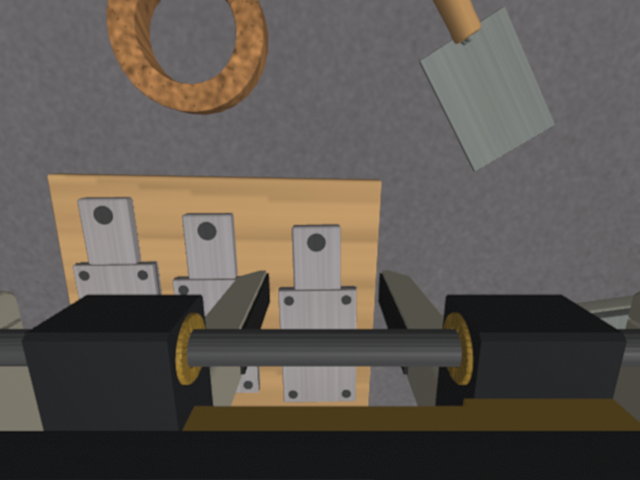

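```bash
python3 - <<'E'
from h import *
c=json.load(open("w2.json"))
def P(n,u,v,z): print(n,np.round(ray(c,u,v,z)*1000,1).tolist())
P("t0l",341,225,.022);P("t0r",293,227,.022);P("b l",355,288,.022);P("b r",279,289,.022);P("hole",316,242,.022)
P("t1l",233,213,.022);P("t1r",182,215,.022);P("t2l",130,197,.022);P("t2r",79,200,.022)
for p in ([.511,-.2533,.065],[.511,-.2533,.022]): print(proj(c,p))
E
```

```text
t0l [498.0, -241.3, 22.0]
t0r [498.7, -276.2, 22.0]
b l [547.3, -231.2, 22.0]
b r [546.7, -289.0, 22.0]
hole [510.4, -259.8, 22.0]
t1l [487.3, -318.8, 22.0]
t1r [487.9, -355.5, 22.0]
t2l [474.0, -390.7, 22.0]
t2r [475.3, -427.3, 22.0]
[325.30383278 261.15890343]
[324.90168729 242.63869669]
```

```bash
python3 -m inch '[[0.6,0,-0.55,-2,0,0,0],[0.6,0,0,-2,0,0,0],[0.6,0,0,-0.8,0,0,0],[0.6,0,0,-0.35,0,0,0],[0.6,0,0,0,0,0,0],[0.3,0,0,0,0,0,0],[0.3,0,0,0,0,0,0],[0.3,0,0,0,0,0,0],[0.3,0,0,0,0,0,0],[0.3,0,0,0,0,0,0]]' 55
```

```text
time_s: 4.93
tcp_pos: [0.5123, -0.2613, 0.0264]
ee_rot: [0.707, -0.009, 0.009, -0.707]
force: [-0.8, 0.6, 0.2]
width: 0.315
```

```bash
python3 -m inch '[[0.2,0,0,0,0,0,0],[0.2,0,0,0,0,0,0],[0.2,0,0,0,0,0,0],[0.2,0,0,0,0,0,0]]' 55;  python3 - <<'E'
from h import *
c=calibration("wrist"); im=grab_frame("wrist"); cv2.imwrite("pics/w3.png",im[120:420,150:500])
E
```

```text
time_s: 5.27
tcp_pos: [0.5119, -0.2611, 0.0258]
ee_rot: [-0.707, 0.009, -0.009, 0.707]
force: [0.0, -1.3, -0.7]
width: 0.201
```

View pics/w3.png

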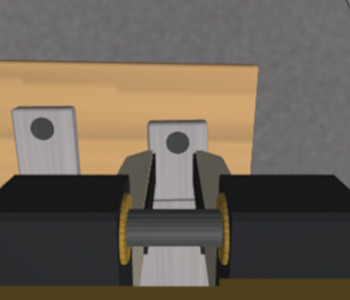

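The fingers closed to 19 mm over a 36 mm tongue with no force, so the tips must still be above it. I'll open and feel downward gently.

```bash
python3 -m inch '[[0.6,0,0,0,0,0,0],[0.6,0,0,0,0,0,0],[0.6,0,0,0,0,0,0],[0.6,0,0,0,0,0,0],[0.6,0,0,0,0,0,0],[0.6,0,0,-0.2,0,0,0],[0.6,0,0,0,0,0,0]]' && python3 -m inch '[[0.6,0,0,-0.2,0,0,0],[0.6,0,0,0,0,0,0]]' && python3 -m inch '[[0.6,0,0,-0.2,0,0,0],[0.6,0,0,0,0,0,0]]' && python3 -m inch '[[0.6,0,0,-0.2,0,0,0],[0.6,0,0,0,0,0,0]]'
```

```text
time_s: 5.9
tcp_pos: [0.5119, -0.261, 0.0234]
ee_rot: [-0.707, 0.009, -0.009, 0.707]
force: [0.1, 0.8, 0.4]
width: 0.591
time_s: 6.07
tcp_pos: [0.5118, -0.2609, 0.0214]
ee_rot: [-0.707, 0.009, -0.009, 0.707]
force: [-0.1, -0.3, -0.0]
width: 0.597
time_s: 6.23
tcp_pos: [0.5118, -0.261, 0.0194]
ee_rot: [-0.707, 0.009, -0.009, 0.707]
force: [0.0, 0.3, -1.1]
width: 0.601
time_s: 6.4
tcp_pos: [0.5118, -0.261, 0.0174]
ee_rot: [-0.707, 0.009, -0.009, 0.707]
force: [0.1, -0.2, -0.2]
width: 0.598
```

```bash
for i in 1; do python3 -m inch '[[0.6,0,0,-0.2,0,0,0],[0.6,0,0,0,0,0,0]]' && python3 -m inch '[[0.6,0,0,-0.2,0,0,0],[0.6,0,0,0,0,0,0]]' && python3 -m inch '[[0.6,0,0,-0.2,0,0,0],[0.6,0,0,0,0,0,0]]';done; python3 - <<'E'
from h import *
for n in ("wrist","side"):
    im=grab_frame(n); cv2.imwrite(f"pics/{n}4.png",im)
a=cv2.imread("pics/side4.png")[150:260,230:380];b=cv2.imread("pics/wrist4.png")[120:420,150:550]
cv2.imwrite("pics/j4.png",np.vstack([cv2.resize(a,(450,330),interpolation=cv2.INTER_CUBIC),cv2.resize(b[:240],(450,270))]))
E
```

```text
time_s: 6.57
tcp_pos: [0.5119, -0.261, 0.0155]
ee_rot: [-0.707, 0.009, -0.009, 0.707]
force: [-0.6, -0.3, -0.6]
width: 0.597
time_s: 6.73
tcp_pos: [0.5119, -0.261, 0.0135]
ee_rot: [-0.707, 0.009, -0.009, 0.707]
force: [-0.8, -0.4, -0.2]
width: 0.603
time_s: 6.9
tcp_pos: [0.5118, -0.261, 0.0114]
ee_rot: [-0.707, 0.009, -0.009, 0.707]
force: [-0.4, -0.3, -0.2]
width: 0.595
```

View pics/j4.png

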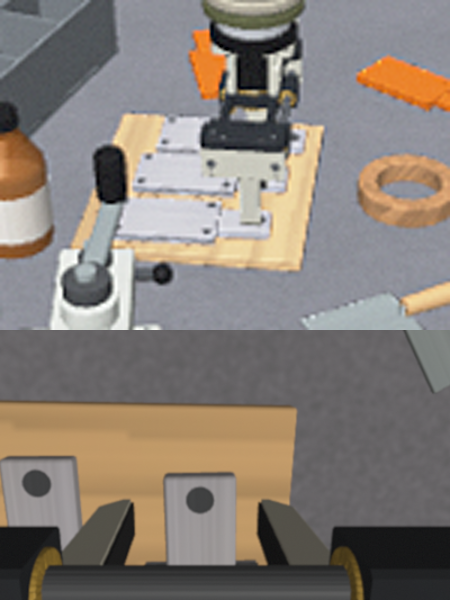

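```bash
python3 - <<'E'
from h import *
c=calibration("side")
for z in (.0,.01,.02,.03,.04,.05):
    print(z, proj(c,[.512,-.225,z]).round(1), proj(c,[.504,-.233,z]).round(1), ray(c,313.3,224,z).round(3))
s=read_state(); print(s["joint_pos"].round(4).tolist(),s["tcp_pos"])
E
```

```text
0.0 [313.1 235.4] [316.2 233.9] [ 0.516 -0.28   0.   ]
0.01 [313.1 232.5] [316.2 231. ] [ 0.515 -0.266  0.01 ]
0.02 [313.1 229.6] [316.2 228. ] [ 0.514 -0.252  0.02 ]
0.03 [313.1 226.6] [316.2 225.1] [ 0.512 -0.238  0.03 ]
0.04 [313.  223.7] [316.2 222.1] [ 0.511 -0.223  0.04 ]
0.05 [313.  220.6] [316.2 219.1] [ 0.51  -0.209  0.05 ]
[-0.5607, 0.2226, 1.7286, -0.0, 1.1908, -2.1057] [ 0.51191313 -0.26101664  0.01169898]
```

Both cameras agree that the fingertips are really about 28 mm above the reported TCP, not 11 mm below it. I'll keep feeling down for the board.

```bash
python3 -m inch '[[0.6,0,0.2,-0.5,0,0,0],[0.6,0,0,-0.5,0,0,0],[0.6,0,0,-0.3,0,0,0],[0.6,0,0,0,0,0,0]]' && python3 -m inch '[[0.6,0,0,-0.3,0,0,0],[0.6,0,0,0,0,0,0]]' && python3 -m inch '[[0.6,0,0,-0.2,0,0,0],[0.6,0,0,0,0,0,0]]' && python3 -m inch '[[0.6,0,0,-0.2,0,0,0],[0.6,0,0,0,0,0,0]]' | grep -v rot
```

```text
time_s: 7.33
tcp_pos: [0.5112, -0.2585, -0.0025]
ee_rot: [-0.707, 0.01, -0.009, 0.707]
force: [-0.1, 0.4, 0.6]
width: 0.601
time_s: 7.5
tcp_pos: [0.5117, -0.2589, -0.0048]
ee_rot: [-0.707, 0.009, -0.009, 0.707]
force: [0.2, 0.4, 0.2]
width: 0.602
time_s: 7.67
tcp_pos: [0.5119, -0.2591, -0.0064]
ee_rot: [-0.707, 0.009, -0.009, 0.707]
force: [0.4, 0.5, -0.0]
width: 0.603
time_s: 7.83
tcp_pos: [0.5119, -0.2591, -0.0084]
force: [0.8, 0.6, 0.6]
width: 0.597
```

```bash
python3 -m inch '[[0.6,0,0,-0.3,0,0,0],[0.6,0,0,0,0,0,0]]' |grep -v rot&& python3 -m inch '[[0.6,0,0,-0.15,0,0,0],[0.6,0,0,0,0,0,0]]' |grep -v rot && python3 -m inch '[[0.6,0,0,-0.15,0,0,0],[0.6,0,0,0,0,0,0]]'|grep -v rot; python3 -m inch '[[0.4,0,0,0,0,0,0],[0.3,0,0,0,0,0,0],[0.3,0,0,0,0,0,0],[0.3,0,0,0,0,0,0],[0.3,0,0,0,0,0,0]]' 55
```

```text
time_s: 8.0
tcp_pos: [0.5118, -0.2589, -0.0117]
force: [-0.4, 0.0, 0.5]
width: 0.598
time_s: 8.17
tcp_pos: [0.5118, -0.259, -0.013]
force: [-0.3, 0.3, -0.0]
width: 0.601
time_s: 8.33
tcp_pos: [0.5122, -0.2592, -0.014]
force: [-0.0, -0.0, 1.4]
width: 0.598
time_s: 8.75
tcp_pos: [0.5122, -0.2591, -0.014]
ee_rot: [0.707, -0.009, 0.009, -0.707]
force: [0.1, -0.2, 2.8]
width: 0.377
```

Gripped at 35 mm, with board contact at TCP z = -14 mm, so a held mould's underside is at TCP + 26 mm. Next, lift and carry it to the front of the press.

```bash
python3 -m inch '[[0.3,0,0,0.5,0,0,0],[0.3,0,0,1.5,0,0,0],[0.3,0,0,2.5,0,0,0],[0.3,-1,0,2,0,0,0],[0.3,-2.5,0,0,0,0,0],[0.3,-2.5,0,0,0,0,0],[0.3,-2.5,1,0,0,0,1],[0.3,-1.2,2.5,0,0,0,1],[0.3,0,3,0,0,0,1],[0.3,0,3,0,0,0,1],[0.3,0,3,0,0,0,1],[0.3,0,3,0,0,0,1]]' && python3 -m inch '[[0.3,0,3,0,0,0,1],[0.3,0,2.5,0,0,0,0.8],[0.3,0,1,-1,0,0,0],[0.3,0,0.4,0,0,0,0],[0.3,0,0,0,0,0,0],[0.3,0,0,0,0,0,0]]'; python3 - <<'E'
from h import *
from scipy.spatial.transform import Rotation as Ro
s=read_state(); M=Ro.from_quat(s["ee_rot"]).as_matrix(); print(s["tcp_pos"],"yaw",np.degrees(np.arctan2(M[1,0],M[0,0])),s["torque"])
c=calibration("wrist"); im=grab_frame("wrist"); cv2.imwrite("pics/w5.png",im)
json.dump({k:np.array(v).tolist() for k,v in c.items()},open("w5.json","w"))
E
```

```text
time_s: 9.75
tcp_pos: [0.4141, -0.1029, 0.0506]
ee_rot: [-0.707, -0.028, 0.028, 0.707]
force: [0.5, 0.7, -2.0]
width: 0.377
time_s: 10.25
tcp_pos: [0.4147, -0.0358, 0.0405]
ee_rot: [0.706, 0.039, -0.039, -0.706]
force: [-0.6, -0.9, -2.3]
width: 0.382
[ 0.41472533 -0.03577405  0.04053359] yaw 6.313850666416625 [-0.03366195  0.09094667 -0.02336236]
```

View pics/w5.png

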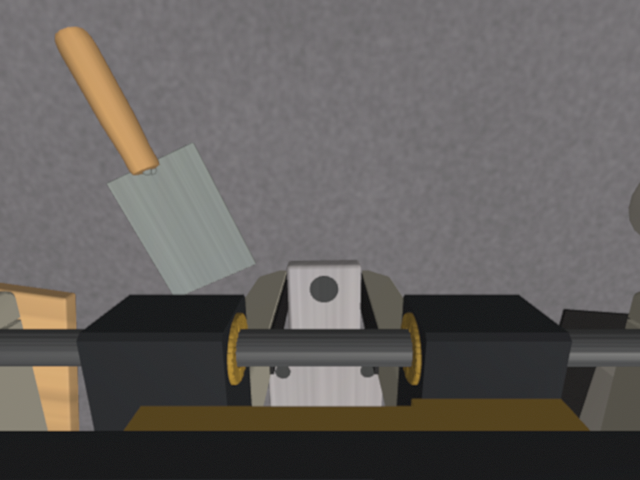

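The press is hidden by the gripper from here; the mould sits straight in the jaws. I'll refine the press pose from edge fits in the earlier wrist picture.

```bash
python3 - <<'E'
from h import *
c=json.load(open("w1.json")); g=cv2.imread("pics/w1.png").astype(float)
# steel vs white base: use grey + saturation
m=cv2.GaussianBlur(g.mean(2),(3,3),0)
def edge(arr,i0,i1,sign):
    d=np.diff(arr[i0:i1])*sign; k=int(np.argmax(d)); 
    if 0<k<len(d)-1:
        a,b,cc=d[k-1:k+2]; k+= .5*(a-cc)/(a-2*b+cc) if a-2*b+cc else 0
    return i0+k+.5
L=[];Rr=[]
for v in range(257,273):
    r=m[v]; rr=edge(r,262,282,-1); ll=edge(r,332,352,1); L.append(ray(c,ll,v,.03)[:2]);Rr.append(ray(c,rr,v,.03)[:2])
F=[]
for u in range(278,338,4): F.append(ray(c,u,edge(m[:,u],243,260,1),.03)[:2])
for n,a in(("L",L),("R",Rr),("F",F)):
    a=np.array(a)*1000; print(n,a[::3].round(1).tolist(), np.median(a,0).round(1))
C=[]
for u in range(245,370,8): C.append(ray(c,u,edge(m[:,u],278,294,1),.103)[:2])
print(np.array(C).round(4)[::3].tolist()); 
for n,a in(("F",F),("C",C)): a=np.array(a); print(n,np.degrees(-np.polyfit(a[:,1],a[:,0],1)[0]))
print(m[265,262:352].round().astype(int).tolist())
E
```

```text
L [[570.0, 32.9], [574.4, 33.4], [578.8, 33.9], [583.1, 34.2], [587.5, 34.8], [591.9, 36.4]] [580.9  34.1]
R [[577.5, -67.3], [581.8, -66.3], [586.2, -65.7], [590.6, -65.5], [595.0, -65.3], [599.4, -63.9]] [588.4 -65.6]
F [[574.4, -56.1], [572.8, -39.6], [570.4, -23.1], [568.6, -6.6], [566.5, 9.9]] [570.  -17.6]
[[0.595, -0.0854], [0.5915, -0.0568], [0.588, -0.0284], [0.5846, 0.0001], [0.5811, 0.0285], [0.5776, 0.0568]]
F 6.9603884937644755
C 7.030963195955179
[155, 168, 171, 172, 172, 171, 171, 170, 161, 144, 129, 124, 123, 123, 124, 124, 125, 125, 125, 125, 126, 126, 125, 125, 125, 125, 124, 122, 122, 122, 122, 122, 122, 122, 121, 120, 121, 121, 122, 123, 124, 124, 123, 123, 123, 122, 122, 122, 121, 120, 120, 121, 122, 122, 123, 124, 124, 125, 125, 125, 124, 122, 122, 123, 123, 123, 122, 123, 123, 123, 124, 123, 123, 123, 123, 123, 123, 124, 124, 127, 138, 155, 166, 168, 167, 165, 165, 166, 166, 167]
```

```bash
python3 -m inch '[[0.3,0.28,0,-1.5,0,0,0.7],[0.3,0,0,-1.5,0,0,0],[0.3,0,0,-0.35,0,0,0],[0.3,0,0,0,0,0,0],[0.3,1.5,0.18,0,0,0,0],[0.3,1.5,0.18,0,0,0,0],[0.3,1.5,0.18,0,0,0,0],[0.3,1.5,0.18,0,0,0,0],[0.3,1.5,0.18,0,0,0,0],[0.3,1.5,0.18,0,0,0,0],[0.3,1.0,0.12,0,0,0,0],[0.3,0,0,0,0,0,0]]' && python3 -m inch '[[0.3,0.5,0.06,0,0,0,0],[0.3,0.3,0.04,0,0,0,0],[0.3,0,0,0,0,0,0]]'
```

```text
time_s: 11.3
tcp_pos: [0.5205, -0.0237, 0.0088]
ee_rot: [0.706, 0.044, -0.042, -0.706]
force: [-0.3, -0.0, -2.5]
width: 0.378
time_s: 11.55
tcp_pos: [0.5261, -0.0223, 0.0077]
ee_rot: [0.706, 0.043, -0.043, -0.706]
force: [-0.3, -0.6, -2.4]
width: 0.381
```

```bash
for k in 1; do python3 -m inch '[[0.3,0.3,0.03,0,0,0,0],[0.3,0,0,0,0,0,0]]' | grep -v rot; python3 -m inch '[[0.3,0.2,0.02,0,0,0,0],[0.3,0,0,0,0,0,0]]'| grep -v rot; python3 -m inch '[[0.3,0.15,0.02,0,0,0,0],[0.3,0,0,0,0,0,0]]'; done
```

```text
time_s: 11.72
tcp_pos: [0.5289, -0.0219, 0.0075]
force: [-0.5, 0.0, -1.5]
width: 0.382
time_s: 11.88
tcp_pos: [0.531, -0.0216, 0.0074]
force: [0.2, 0.6, -2.3]
width: 0.378
time_s: 12.05
tcp_pos: [0.5325, -0.0214, 0.0074]
ee_rot: [0.706, 0.043, -0.043, -0.706]
force: [-1.1, 0.4, -2.3]
width: 0.38
```

```bash
for k in 1; do python3 -m inch '[[0.3,0.15,0.02,0,0,0,0],[0.3,0,0,0,0,0,0]]' | grep -v rot; python3 -m inch '[[0.3,0.15,0.02,0,0,0,0],[0.3,0,0,0,0,0,0]]'| grep -v rot; python3 -m inch '[[0.3,0.15,0.02,0,0,0,0],[0.3,0,0,0,0,0,0]]'; done
```

```text
time_s: 12.22
tcp_pos: [0.533, -0.0211, 0.0069]
force: [-4.0, -1.1, -1.9]
width: 0.38
time_s: 12.38
tcp_pos: [0.533, -0.0209, 0.0061]
force: [-8.1, -0.8, -0.9]
width: 0.378
time_s: 12.55
tcp_pos: [0.533, -0.0207, 0.0054]
ee_rot: [-0.705, -0.04, 0.046, 0.706]
force: [-12.4, -1.7, -0.5]
width: 0.382
```

```bash
python3 -m inch '[[0.3,-0.3,-0.03,0,0,0,0],[0.3,0,0,-0.2,0,0,0],[0.3,0,0,0,0,0,0]]' | grep -v rot;  python3 -m inch '[[0.3,0,0,-0.2,0,0,0],[0.3,0,0,0,0,0,0]]' | grep -v rot;python3 -m inch '[[0.3,0,0,-0.2,0,0,0],[0.3,0,0,0,0,0,0]]'
```

```text
time_s: 12.8
tcp_pos: [0.5331, -0.021, 0.0048]
force: [-5.1, 0.8, -1.3]
width: 0.381
time_s: 12.97
tcp_pos: [0.5331, -0.021, 0.0034]
force: [-8.5, 0.2, 2.0]
width: 0.38
time_s: 13.13
tcp_pos: [0.5334, -0.0209, 0.0023]
ee_rot: [-0.706, -0.043, 0.044, 0.706]
force: [-12.4, 0.3, 10.3]
width: 0.381
```

```bash
python3 -m inch '[[0.3,-0.1,0,0.3,0,0,0],[0.6,0,0,0,0,0,0],[0.6,0,0,0,0,0,0],[0.6,0,0,0,0,0,0],[0.6,-2.5,-0.3,0,0,0,0],[0.6,-2.5,-0.3,0,0,0,0],[0.6,-2.5,-0.3,0,0,0,0],[0.6,-2.5,-0.3,0.5,0,0,0],[0.6,0,0,2,0,0,0],[0.6,0,0,3,0,0,0],[0.6,0,0,0,0,0,0]]' && python3 -m inch '[[0.6,0.68,-3.04,0,0,0,-0.85],[0.6,0.68,-3.04,0,0,0,-0.85],[0.6,0.68,-3.04,0,0,0,-0.85],[0.6,0.68,-3.04,0,0,0,-0.85],[0.6,0.68,-3.04,0,0,0,-0.85],[0.6,0.68,-3.04,0,0,0,-0.85],[0.6,0.68,-3.04,0,0,0,-0.85],[0.6,0.68,-3.04,0,0,0,-0.85],[0.6,0.68,-3.04,0,0,0,-0.85],[0.6,0.68,-3.04,0,0,0,-0.85],[0.6,0,0,0,0,0,0],[0.6,0,0,0,0,0,0]]'; python3 - <<'E'
from h import *
c=calibration("wrist"); im=grab_frame("wrist"); cv2.imwrite("pics/w6.png",im)
json.dump({k:np.array(v).tolist() for k,v in c.items()},open("w6.json","w"))
print(read_state()["tcp_pos"])
for d in find_in("wrist","mould1")[:5]: 
    x,y,w,h=d["bbox"]; print(round(d["p"],2),np.round(d["bbox"]), ray(c,x,y,.022).round(4),ray(c,x+w,y,.022).round(4))
for n in([.501,-.337,.022],[.4875,-.337,.022],[.4746,-.409,.022]): print(proj(c,n))
E
```

```text
time_s: 14.05
tcp_pos: [0.4364, -0.0339, 0.0647]
ee_rot: [0.707, 0.046, -0.04, -0.705]
force: [1.1, 0.4, 1.3]
width: 0.599
time_s: 15.05
tcp_pos: [0.501, -0.3388, 0.0589]
ee_rot: [0.707, -0.01, 0.01, -0.707]
force: [0.4, 0.1, -0.0]
width: 0.6
[ 0.50085174 -0.33738398  0.05883791]
0.96 [180. 210.  94. 191.] [ 0.4717 -0.4351  0.022 ] [ 0.4734 -0.3722  0.022 ]
0.9 [  2.   0.  36. 103.] [ 0.3461 -0.5211  0.022 ] [ 0.3466 -0.5001  0.022 ]
0.73 [282. 227.  85. 180.] [ 0.4849 -0.3673  0.022 ] [ 0.4865 -0.3099  0.022 ]
0.67 [ 17. 292.  59.  34.] [ 0.5267 -0.5582  0.022 ] [ 0.5279 -0.5162  0.022 ]
[327.69484927 248.74189601]
[327.20195589 229.62147316]
[219.10406895 213.75173765]
```

```bash
python3 -m inch '[[0.6,0,0,-3,0,0,0],[0.6,0,0,-2.4,0,0,0],[0.6,0,0,-1.4,0,0,0],[0.6,0,0,-0.4,0,0,0],[0.6,0,0,0,0,0,0],[0.3,0,0,0,0,0,0],[0.3,0,0,0,0,0,0],[0.3,0,0,0,0,0,0],[0.3,0,0,0,0,0,0],[0.3,0,0,0,0,0,0]]' 55
```

```text
time_s: 15.98
tcp_pos: [0.5012, -0.3372, -0.0121]
ee_rot: [0.707, -0.009, 0.009, -0.707]
force: [0.1, 1.2, 2.7]
width: 0.379
```

```bash
python3 -m inch '[[0.3,0,0,0.5,0,0,0],[0.3,0,0,1.5,0,0,0],[0.3,0,0,2.5,0,0,0],[0.3,-1,0,2,0,0,0],[0.3,-2.5,0,0,0,0,0],[0.3,-2.3,1,0,0,0,0.5],[0.3,-1.5,2.1,0,0,0,0.8],[0.3,-1,3,0,0,0,0.8],[0.3,0,3,0,0,0,0.8],[0.3,0,3,0,0,0,0.8],[0.3,0,3,0,0,0,0.8],[0.3,0,3,0,0,0,0.8]]' && python3 -m inch '[[0.3,0,3,0,0,0,0.8],[0.3,0,3,0,0,0,0.8],[0.3,0,3,-0.8,0,0,0.8],[0.3,0,2,-0.8,0,0,0.8],[0.3,0,1,-1,0,0,0],[0.3,0,0,0,0,0,0],[0.3,0,0,0,0,0,0]]'
```

```text
time_s: 16.98
tcp_pos: [0.4171, -0.1548, 0.0523]
ee_rot: [-0.707, -0.023, 0.024, 0.707]
force: [0.9, 0.3, -2.6]
width: 0.377
time_s: 17.57
tcp_pos: [0.417, -0.0361, 0.0256]
ee_rot: [0.706, 0.043, -0.044, -0.706]
force: [0.3, 0.2, -2.0]
width: 0.376
```

```bash
python3 -m inch '[[0.3,0,0.04,-0.6,0,0,0],[0.3,1.5,0.18,0,0,0,0],[0.3,1.5,0.18,0,0,0,0],[0.3,1.5,0.18,0,0,0,0],[0.3,1.5,0.18,0,0,0,0],[0.3,1.5,0.18,0,0,0,0],[0.3,1.5,0.18,0,0,0,0],[0.3,1.2,0.15,0,0,0,0],[0.3,0.5,0.06,0,0,0,0],[0.3,0.3,0.04,0,0,0,0],[0.3,0,0,0,0,0,0],[0.3,0,0,0,0,0,0]]'|grep -v rot; python3 -m inch '[[0.3,0.3,0.03,0,0,0,0],[0.3,0.2,0.02,0,0,0,0],[0.3,0,0,0,0,0,0]]'
```

```text
time_s: 18.57
tcp_pos: [0.5273, -0.0229, 0.0201]
force: [-0.5, 0.5, -2.6]
width: 0.377
time_s: 18.82
tcp_pos: [0.5329, -0.022, 0.0204]
ee_rot: [0.706, 0.043, -0.043, -0.706]
force: [0.6, 0.8, -2.0]
width: 0.377
```

```bash
python3 -m inch '[[0.3,0.15,0.02,0,0,0,0],[0.3,0,0,0,0,0,0]]' | grep -v rot; python3 -m inch '[[0.3,0.15,0.02,0,0,0,0],[0.3,0,0,0,0,0,0]]'| grep -v rot; python3 -m inch '[[0.3,0.15,0.02,0,0,0,0],[0.3,0,0,0,0,0,0]]'
```

```text
time_s: 18.98
tcp_pos: [0.5329, -0.0218, 0.0197]
force: [-4.4, -1.4, -2.0]
width: 0.38
time_s: 19.15
tcp_pos: [0.5329, -0.0218, 0.0189]
force: [-9.9, -3.3, -1.3]
width: 0.378
time_s: 19.32
tcp_pos: [0.5328, -0.0218, 0.0182]
ee_rot: [0.706, 0.04, -0.047, -0.706]
force: [-13.4, -4.0, -0.2]
width: 0.378
```

```bash
python3 -m inch '[[0.3,-0.3,-0.03,0,0,0,0],[0.3,0,0,-0.2,0,0,0],[0.3,0,0,-0.1,0,0,0],[0.3,0,0,0,0,0,0]]' | grep -v rot;  python3 -m inch '[[0.3,0,0,-0.15,0,0,0],[0.3,0,0,0,0,0,0]]' | grep -v rot;python3 -m inch '[[0.3,0,0,-0.15,0,0,0],[0.3,0,0,0,0,0,0]]'
```

```text
time_s: 19.65
tcp_pos: [0.5329, -0.0217, 0.0166]
force: [-7.1, -1.6, -1.8]
width: 0.377
time_s: 19.82
tcp_pos: [0.533, -0.0217, 0.0156]
force: [-7.7, -2.0, 1.2]
width: 0.378
time_s: 19.98
tcp_pos: [0.533, -0.0218, 0.015]
ee_rot: [0.706, 0.042, -0.044, -0.706]
force: [-14.1, -1.9, 10.6]
width: 0.38
```

```bash
python3 -m inch '[[0.3,-0.15,0,0.25,0,0,0],[0.6,0,0,0,0,0,0],[0.6,0,0,0,0,0,0],[0.6,0,0,0,0,0,0],[0.6,-2.5,-0.3,0,0,0,0],[0.6,-2.5,-0.3,0,0,0,0],[0.6,-2.5,-0.3,0,0,0,0],[0.6,-2.5,-0.3,0.5,0,0,0],[0.6,0,0,2,0,0,0],[0.6,0,0,2,0,0,0],[0.6,0,0,0,0,0,0]]' |grep -v rot&& python3 -m inch '[[0.6,0.46,-3.13,0,0,0,-0.73],[0.6,0.46,-3.13,0,0,0,-0.73],[0.6,0.46,-3.13,0,0,0,-0.73],[0.6,0.46,-3.13,0,0,0,-0.73],[0.6,0.46,-3.13,0,0,0,-0.73],[0.6,0.46,-3.13,0,0,0,-0.73],[0.6,0.46,-3.13,0,0,0,-0.73],[0.6,0.46,-3.13,0,0,0,-0.73],[0.6,0.46,-3.13,0,0,0,-0.73],[0.6,0.46,-3.13,0,0,0,-0.73],[0.6,0.46,-3.13,0,0,0,-0.73],[0.6,0.46,-3.13,0,0,0,-0.73]]' && python3 -m inch '[[0.6,0,0,0,0,0,0],[0.6,0,0,0,0,0,0]]'; python3 - <<'E'
from h import *
c=calibration("wrist"); im=grab_frame("wrist"); cv2.imwrite("pics/w7.png",im)
print(read_state()["tcp_pos"])
for d in find_in("wrist","mould1")[:5]: 
    x,y,w,h=d["bbox"]; print(round(d["p"],2),np.round(d["bbox"]), ray(c,x,y,.022).round(4),ray(c,x+w,y,.022).round(4))
for n in([.488,-.409,.022],[.4746,-.409,.022]): print(proj(c,n))
g=cv2.GaussianBlur(im,(3,3),0).astype(int)
for v in(235,250): print(g[v,270:390:4].tolist())
E
```

```text
time_s: 20.9
tcp_pos: [0.4356, -0.0341, 0.0659]
force: [1.2, 0.3, 1.0]
width: 0.597
time_s: 21.9
tcp_pos: [0.4884, -0.411, 0.0612]
ee_rot: [0.707, -0.011, 0.011, -0.707]
force: [1.2, -0.0, 0.6]
width: 0.601
time_s: 22.07
tcp_pos: [0.4879, -0.4106, 0.0608]
ee_rot: [-0.707, 0.012, -0.011, 0.707]
force: [-0.7, 0.1, -0.2]
width: 0.6
[ 0.48789606 -0.40926905  0.0608887 ]
0.87 [282. 225.  85. 181.] [ 0.4709 -0.4394  0.022 ] [ 0.4727 -0.3814  0.022 ]
0.57 [  0.   0. 152. 160.] [ 0.3313 -0.5949  0.022 ] [ 0.3342 -0.5062  0.022 ]
[327.43750085 248.1484672 ]
[326.86194418 229.31631131]
[[102, 150, 188], [103, 150, 189], [103, 151, 189], [103, 152, 189], [103, 151, 190], [103, 151, 190], [104, 152, 191], [128, 128, 133], [155, 153, 157], [155, 153, 157], [152, 150, 154], [154, 153, 157], [153, 151, 156], [143, 142, 146], [151, 150, 154], [151, 150, 154], [151, 150, 154], [153, 152, 156], [159, 157, 162], [155, 153, 157], [105, 152, 190], [105, 154, 193], [105, 154, 193], [106, 155, 193], [105, 155, 194], [105, 154, 193], [105, 154, 193], [105, 155, 193], [106, 155, 194], [106, 155, 193]]
[[100, 146, 184], [100, 146, 184], [101, 147, 184], [101, 147, 185], [101, 147, 185], [101, 147, 185], [101, 148, 186], [119, 123, 131], [156, 154, 158], [158, 156, 160], [154, 152, 156], [99, 98, 100], [68, 67, 67], [66, 66, 65], [66, 66, 65], [80, 79, 79], [153, 152, 156], [155, 153, 158], [160, 159, 163], [156, 155, 159], [103, 149, 185], [102, 151, 188], [103, 151, 189], [103, 151, 189], [103, 151, 188], [103, 152, 189], [103, 151, 189], [103, 151, 189], [103, 152, 189], [103, 151, 190]]
```

```bash
python3 -m inch '[[0.6,0,-0.15,-3,0,0,0],[0.6,0,0,-2.5,0,0,0],[0.6,0,0,-1.5,0,0,0],[0.6,0,0,-0.4,0,0,0],[0.6,0,0,0,0,0,0],[0.3,0,0,0,0,0,0],[0.3,0,0,0,0,0,0],[0.3,0,0,0,0,0,0],[0.3,0,0,0,0,0,0],[0.3,0,0,0,0,0,0]]' 55
```

```text
time_s: 23.0
tcp_pos: [0.4884, -0.4108, -0.0116]
ee_rot: [0.707, -0.01, 0.011, -0.707]
force: [1.1, 1.7, 3.5]
width: 0.383
```

```bash
python3 -m inch '[[0.3,0,0,0.5,0,0,0],[0.3,0,0,1.5,0,0,0],[0.3,0,0,2.5,0,0,0],[0.3,-1,0,2,0,0,0],[0.3,-2.5,0.5,0,0,0,0],[0.3,-2.1,2,0,0,0,0.6],[0.3,-1.5,3,0,0,0,0.8],[0.3,0,3.2,0,0,0,0.8],[0.3,0,3.2,0,0,0,0.8],[0.3,0,3.2,0,0,0,0.8],[0.3,0,3.2,0,0,0,0.8],[0.3,0,3.2,0,0,0,0.8]]' |grep -v rot && python3 -m inch '[[0.3,0,3.2,0,0,0,0.8],[0.3,0,3.2,0,0,0,0.8],[0.3,0,3.2,0,0,0,0.8],[0.3,0,3,-0.8,0,0,0.8],[0.3,0,2.2,-0.8,0,0,0.8],[0.3,0,1.2,0,0,0,0],[0.3,0,0,0,0,0,0],[0.3,0,0,0,0,0,0]]'
```

```text
time_s: 24.0
tcp_pos: [0.4169, -0.1946, 0.0539]
force: [0.2, 0.3, -1.6]
width: 0.383
time_s: 24.67
tcp_pos: [0.4173, -0.0355, 0.0377]
ee_rot: [0.706, 0.048, -0.048, -0.705]
force: [0.1, -0.7, -2.4]
width: 0.378
```

```bash
python3 -m inch '[[0.3,0,-0.02,-0.7,0,0,-0.8],[0.3,1.5,0.18,0,0,0,0],[0.3,1.5,0.18,0,0,0,0],[0.3,1.5,0.18,0,0,0,0],[0.3,1.5,0.18,0,0,0,0],[0.3,1.5,0.18,0,0,0,0],[0.3,1.5,0.18,0,0,0,0],[0.3,1.2,0.15,0,0,0,0],[0.3,0.5,0.06,0,0,0,0],[0.3,0.3,0.04,0,0,0,0],[0.3,0,0,0,0,0,0],[0.3,0,0,0,0,0,0]]'|grep -v rot; python3 -m inch '[[0.3,0.3,0.03,0,0,0,0],[0.3,0,0,0,0,0,0]]'|grep -v rot;  python3 -m inch '[[0.3,0.2,0.02,0,0,0,0],[0.3,0,0,0,0,0,0]]'
```

```text
time_s: 25.67
tcp_pos: [0.5264, -0.0231, 0.0295]
force: [-0.4, -0.3, -2.2]
width: 0.373
time_s: 25.83
tcp_pos: [0.53, -0.0225, 0.0299]
force: [0.7, 0.0, -1.7]
width: 0.379
time_s: 26.0
tcp_pos: [0.5323, -0.0221, 0.03]
ee_rot: [0.706, 0.042, -0.042, -0.706]
force: [-0.4, 0.9, -2.0]
width: 0.376
```

```bash
python3 -m inch '[[0.3,0.15,0.02,0,0,0,0],[0.3,0,0,0,0,0,0]]' | grep -v rot; python3 -m inch '[[0.3,0.15,0.02,0,0,0,0],[0.3,0,0,0,0,0,0]]'| grep -v rot; python3 -m inch '[[0.3,0.15,0.02,0,0,0,0],[0.3,0,0,-0.1,0,0,0],[0.3,0,0,-0.1,0,0,0],[0.3,0,0,0,0,0,0]]' |grep -v rot; python3 -m inch '[[0.3,-0.1,-0.01,-0.15,0,0,0],[0.3,0,0,0,0,0,0]]'
```

```text
time_s: 26.17
tcp_pos: [0.5337, -0.0218, 0.0299]
force: [0.4, 0.2, -1.7]
width: 0.381
time_s: 26.33
tcp_pos: [0.5337, -0.0216, 0.0291]
force: [-4.4, 0.2, -1.3]
width: 0.377
time_s: 26.67
tcp_pos: [0.5337, -0.0214, 0.0265]
force: [-10.5, -0.7, -0.1]
width: 0.378
time_s: 26.83
tcp_pos: [0.5338, -0.0215, 0.0262]
ee_rot: [-0.706, -0.041, 0.044, 0.706]
force: [-10.8, -0.5, 5.1]
width: 0.378
```

```bash
python3 -m inch '[[0.3,-0.15,0,0.15,0,0,0],[0.6,0,0,0,0,0,0],[0.6,0,0,0,0,0,0],[0.6,0,0,0,0,0,0],[0.6,-2.5,-0.3,0,0,0,0],[0.6,-2.5,-0.3,0,0,0,0],[0.6,-2.5,-0.3,0,0,0,0],[0.6,-1.5,-0.2,1.5,0,0,0],[0.6,0,0,3.5,0,0,0],[0.6,0,0,3.5,0,0,0],[0.6,0,0,3.5,0,0,0]]'; python3 - <<'E'
from h import *
c=json.load(open("w1.json")); m=cv2.imread("pics/w1.png").astype(float).mean(2)
for v in (225,240,255): print(v,m[v,435:640].astype(int).tolist())
E
```

```text
time_s: 27.75
tcp_pos: [0.4435, -0.0326, 0.1493]
ee_rot: [-0.706, -0.042, 0.042, 0.706]
force: [0.9, 0.1, 0.1]
width: 0.602
225 [31, 29, 29, 30, 29, 28, 30, 29, 28, 29, 46, 70, 79, 80, 78, 75, 101, 157, 180, 182, 180, 180, 179, 181, 180, 181, 180, 181, 181, 180, 181, 181, 181, 182, 181, 181, 182, 182, 182, 182, 182, 182, 182, 182, 183, 183, 183, 183, 183, 183, 183, 183, 183, 184, 184, 184, 184, 184, 186, 181, 139, 75, 43, 67, 79, 109, 162, 184, 185, 183, 184, 184, 184, 184, 183, 184, 184, 184, 185, 184, 185, 185, 185, 186, 186, 187, 187, 184, 181, 172, 154, 135, 117, 124, 164, 182, 184, 183, 184, 184, 183, 184, 185, 187, 187, 189, 189, 191, 191, 193, 189, 155, 94, 39, 33, 59, 75, 77, 79, 79, 78, 77, 80, 116, 169, 189, 189, 188, 187, 188, 188, 188, 187, 188, 188, 188, 188, 188, 189, 188, 188, 188, 189, 189, 189, 188, 188, 189, 189, 189, 190, 190, 190, 190, 189, 190, 190, 190, 189, 190, 190, 190, 191, 191, 193, 189, 155, 95, 66, 75, 78, 78, 79, 76, 87, 134, 177, 192, 191, 190, 190, 191, 191, 190, 190, 190, 190, 191, 190, 191, 191, 191, 191, 191, 191, 191, 191, 191, 191, 191, 191, 191, 
[... 1296 characters left out ...]
82, 183, 182, 181, 182, 182, 182, 182, 183, 182, 183, 183, 183, 182, 183, 184, 184, 184, 184, 184, 185, 184, 184, 184, 185, 184, 185, 185, 185, 185, 185, 185, 185, 185, 185, 185, 186, 186, 189, 181, 129, 64, 28, 28, 31, 31, 29, 31, 31, 27, 44, 69, 78, 79, 79, 79, 77, 76, 103, 160, 185, 187, 186, 185, 186, 187, 186, 186, 186, 187, 187, 187, 187, 187, 187, 187, 187, 187, 187, 188, 188, 187, 188, 188, 188, 188, 188, 188, 188, 188, 188, 188, 189, 189, 188, 188, 189, 189, 190, 192, 176, 121, 75, 74, 78, 79, 78, 77, 102, 160, 187, 190, 189, 190, 190, 189, 189, 189, 190, 189, 190, 189, 190, 190, 190, 190, 190, 190, 189, 190, 191, 190, 190, 190, 190, 190, 190, 190, 191, 191, 191, 191, 191, 191, 190]
```

```bash
python3 -m inch '[[0.6,0.3,3.14,0,0,0,-0.8],[0.6,0.5,3.14,0,0,0,-0.8],[0.6,0.5,3.14,0,0,0,-0.8],[0.6,0.5,3.14,0,0,0,-0.8],[0.6,0.5,3.14,0,0,0,-0.8],[0.6,0.5,3.14,0,0,0,-0.8],[0.6,0.5,3.14,-1,0,0,-0.8],[0.6,0.5,3.14,-2,0,0,-0.8],[0.6,0.5,3.14,-2,0,0,-0.8],[0.6,0.5,3.14,-2,0,0,-0.8],[0.6,0,0,0,0,0,0],[0.6,0,0,0,0,0,0]]'; python3 - <<'E'
from h import *
c=calibration("wrist"); im=grab_frame("wrist"); cv2.imwrite("pics/w8.png",im)
json.dump({k:np.array(v).tolist() for k,v in c.items()},open("w8.json","w"))
for d in find_in("wrist","pack_8")[:5]: print(round(d["p"],2),np.round(d["bbox"]))
E
```

```text
time_s: 28.75
tcp_pos: [0.4907, 0.2823, 0.0757]
ee_rot: [0.708, -0.007, 0.005, -0.707]
force: [-1.0, -0.0, 0.9]
width: 0.598
0.96 [378. 205.  87. 166.]
0.91 [480. 189.  95. 110.]
0.72 [180. 228. 101. 162.]
```

View pics/w8.png

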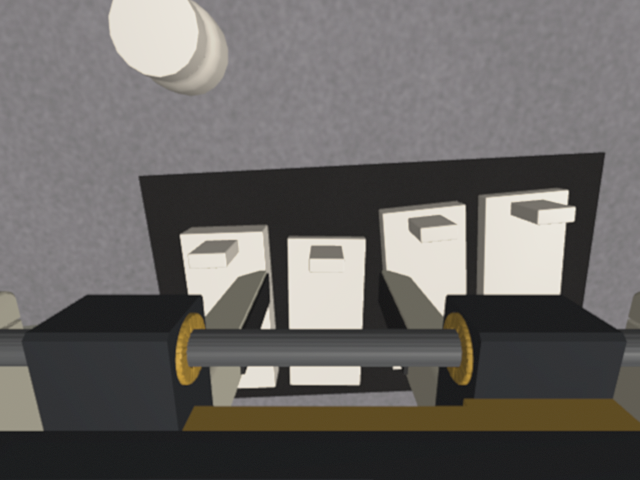

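```bash
python3 - <<'E'
from h import *
c=json.load(open("w8.json")); 
def P(n,u,v,z): print(n,np.round(ray(c,u,v,z)*1000,1).tolist())
P("B front r",288,237,.011);P("B front l",365,238,.011);P("B back r",290,385,.011);P("B back l",360,385,.011)
P("finTop f",309,259,.045);P("",343,259,.045);P("finTop b",309,271,.045);P("",344,271,.045)
P("A fr",181,235,.026);P("A fl",267,227,.026);P("A fin",190,255,.060);P("A fin",229,255,.06)
P("C fr",380,209,.021);P("C fl",464,204,.021);P("C fintop",419,231,.055);P("C fintop",458,228,.055)
P("D fr",480,194,.016);P("D fl",567,190,.016);P("D fintop",531,209,.050);P("D fintop",575,207,.050)
E
```

```text
B front r [488.8, 254.0, 11.0]
B front l [490.6, 312.7, 11.0]
B back r [619.9, 250.1, 11.0]
B back l [620.8, 310.1, 11.0]
finTop f [495.6, 271.3, 45.0]
 [496.0, 294.2, 45.0]
finTop b [504.2, 271.0, 45.0]
 [504.6, 294.8, 45.0]
A fr [482.2, 178.9, 26.0]
A fl [477.4, 241.0, 26.0]
A fin [486.9, 197.6, 60.0]
A fin [487.3, 222.0, 60.0]
C fr [466.6, 322.1, 21.0]
C fl [464.0, 382.1, 21.0]
C fintop [475.0, 341.5, 55.0]
C fintop [473.5, 365.9, 55.0]
D fr [457.7, 395.1, 16.0]
D fl [455.8, 457.6, 16.0]
D fintop [463.1, 413.1, 50.0]
D fintop [462.2, 440.8, 50.0]
```

```bash
python3 - <<'E'
from h import *
c=json.load(open("w8.json")); m=cv2.imread("pics/w8.png").astype(float).mean(2)
for v in (225,240,255): print(v,"A",m[v,262:284].astype(int).tolist(),"C",m[v,370:396].astype(int).tolist(),"D",m[v,470:496].astype(int).tolist())
# front edges: columns
for n,u in (("A",240),("B",300),("C",400),("D",500)): print(n,u,m[180:250,u].astype(int).tolist())
E
```

```text
225 A [94, 93, 95, 108, 111, 86, 51, 37, 38, 39, 38, 38, 39, 38, 38, 40, 38, 39, 39, 39, 39, 40] C [39, 40, 39, 39, 41, 39, 38, 36, 43, 66, 92, 96, 110, 165, 217, 225, 224, 223, 223, 223, 223, 223, 223, 223, 223, 223] D [40, 40, 39, 39, 39, 38, 40, 59, 89, 100, 102, 101, 100, 100, 124, 178, 219, 226, 225, 224, 224, 225, 225, 225, 225, 225]
240 A [226, 197, 167, 165, 169, 164, 129, 76, 42, 37, 40, 39, 39, 41, 41, 39, 39, 40, 40, 39, 38, 39] C [40, 39, 40, 39, 40, 40, 39, 39, 40, 41, 64, 91, 98, 110, 165, 216, 225, 223, 223, 222, 223, 223, 223, 222, 223, 223] D [38, 37, 39, 38, 37, 36, 43, 67, 92, 100, 101, 102, 99, 102, 144, 203, 224, 225, 224, 224, 224, 224, 224, 224, 224, 225]
255 A [226, 226, 197, 170, 166, 168, 164, 132, 79, 43, 37, 39, 39, 38, 39, 39, 40, 41, 41, 40, 39, 38] C [39, 39, 39, 39, 40, 42, 40, 40, 40, 38, 40, 59, 89, 96, 110, 164, 217, 225, 223, 223, 222, 223, 223, 223, 223, 223] D [39, 39, 38, 37, 37, 37, 47, 76, 96, 102, 102, 102, 98, 110, 162, 215, 226, 224, 224, 224, 224, 223, 224, 224, 224, 224]
A 240 [39, 38, 39, 41, 38, 39, 39, 38, 39, 39, 39, 38, 37, 38, 39, 3
[... 514 characters left out ...]
24, 224, 224, 224, 224, 224]
C 400 [39, 40, 39, 37, 38, 39, 40, 40, 39, 39, 39, 39, 39, 39, 39, 39, 39, 40, 39, 38, 38, 39, 39, 37, 38, 40, 62, 93, 112, 112, 116, 160, 211, 226, 224, 224, 223, 223, 223, 223, 223, 223, 223, 223, 223, 223, 223, 223, 223, 223, 223, 223, 223, 223, 223, 223, 223, 223, 223, 223, 223, 223, 223, 223, 223, 223, 223, 223, 223, 223]
D 500 [41, 38, 39, 40, 40, 39, 40, 39, 39, 40, 38, 40, 55, 88, 110, 132, 181, 221, 227, 226, 226, 226, 226, 225, 226, 226, 226, 226, 226, 226, 225, 225, 225, 225, 225, 225, 225, 225, 226, 225, 225, 225, 225, 225, 225, 225, 225, 225, 225, 225, 225, 225, 225, 225, 225, 225, 225, 224, 225, 225, 225, 224, 225, 225, 225, 224, 224, 225, 225, 225]
```

```bash
python3 -m inch '[[0.38,0.95,0.07,0,0,0,-0.4],[0.38,0,0,0,0,0,0],[0.38,0,0,-2,0,0,0],[0.38,0,0,-2.5,0,0,0],[0.38,0,0,-2,0,0,0],[0.38,0,0,-1.4,0,0,0],[0.38,0,0,-0.5,0,0,0],[0.38,0,0,0,0,0,0]]'|grep -v rot;  python3 -m inch '[[0.15,0,0,0,0,0,0],[0.15,0,0,0,0,0,0],[0.15,0,0,0,0,0,0],[0.15,0,0,0,0,0,0]]' 45
```

```text
time_s: 29.52
tcp_pos: [0.5012, 0.2811, -0.0068]
force: [-0.6, 0.6, -0.2]
width: 0.377
time_s: 29.85
tcp_pos: [0.503, 0.2826, -0.0043]
ee_rot: [-0.707, 0.009, -0.011, 0.707]
force: [0.4, -1.1, 6.4]
width: 0.252
```

```bash
python3 -m inch '[[0.15,0,0,1,0,0,0],[0.15,0,0,1.5,0,0,0],[0.15,0,0,2.5,0,0,0],[0.15,-1,0,2.5,0,0,0],[0.15,-2.5,0,1,0,0,0],[0.15,-2.5,-1,0,0,0,0],[0.15,-1.5,-2,0,0,0,0.8],[0.15,-0.8,-3,0,0,0,0.8],[0.15,0,-3,0,0,0,0.8],[0.15,0,-3,0,0,0,0.8],[0.15,0,-3,0,0,0,0.8],[0.15,0,-3,0,0,0,0.8]]' |grep -v rot && python3 -m inch '[[0.15,0,-3,0,0,0,0.8],[0.15,0,-3,0,0,0,0.8],[0.15,0,-3,0,0,0,0.8],[0.15,0,-3,0,0,0,0.8],[0.15,0,-2.5,0,0,0,0.6],[0.15,0,-1.3,0,0,0,0.6],[0.15,0,0,0,0,0,0],[0.15,0,0,0,0,0,0]]'; python3 - <<'E'
from h import *
s=read_state();print(s["tcp_pos"],s["torque"],s["time_s"])
im=grab_frame("wrist"); b=cv2.imwrite("pics/w9.png",im)
c=calibration("side"); im2=grab_frame("side")
a=cv2.resize(im2[185:330,200:420],None,fx=2,fy=2,interpolation=cv2.INTER_CUBIC)
cv2.imwrite("pics/j9.png",np.vstack([a,cv2.resize(im[190:430,150:500],(440,302))]))
E
```

```text
time_s: 30.85
tcp_pos: [0.4182, 0.101, 0.0796]
force: [-0.4, 0.4, -0.9]
width: 0.255
time_s: 31.52
tcp_pos: [0.4185, -0.0562, 0.0793]
ee_rot: [-0.706, -0.047, 0.046, 0.706]
force: [0.1, 0.3, -1.1]
width: 0.253
[ 0.41852142 -0.0562253   0.07934909] [ 0.03457565  0.03407622 -0.00470567] 31.5167
```

View pics/j9.png

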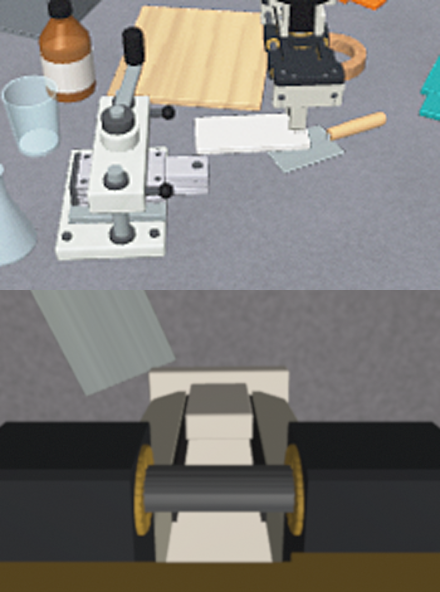

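```bash
python3 -m inch '[[0.15,0,1.0,0,0,0,-0.5],[0.15,0,1.03,0,0,0,0],[0.15,1.4,0.17,-0.5,0,0,0],[0.15,1.4,0.17,-0.8,0,0,0],[0.15,1.4,0.17,-0.8,0,0,0],[0.15,0,0,-0.2,0,0,0],[0.15,0,0,0,0,0,0],[0.15,0,0,0,0,0,0]]' |grep -v rot;  python3 -m inch '[[0.15,0,0,-0.2,0,0,0],[0.15,0,0,0,0,0,0]]' |grep -v rot;python3 -m inch '[[0.15,0,0,-0.2,0,0,0],[0.15,0,0,0,0,0,0]]'
```

```text
time_s: 32.28
tcp_pos: [0.4597, -0.0297, 0.0557]
force: [-0.3, -0.1, -0.4]
width: 0.25
time_s: 32.45
tcp_pos: [0.4602, -0.0304, 0.054]
force: [-0.4, -0.2, -0.6]
width: 0.25
time_s: 32.62
tcp_pos: [0.4606, -0.0306, 0.0522]
ee_rot: [0.706, 0.044, -0.044, -0.706]
force: [-1.9, 0.0, 3.2]
width: 0.252
```

```bash
python3 -m inch '[[0.15,0.5,0.06,0.05,0,0,0],[0.15,0.5,0.06,0,0,0,0],[0.15,0,0,0,0,0,0]]' |grep -v rot;  python3 -m inch '[[0.15,0.5,0.06,0,0,0,0],[0.15,0.5,0.06,0,0,0,0],[0.15,0,0,0,0,0,0]]' |grep -v rot;python3 -m inch '[[0.15,0.5,0.06,0,0,0,0],[0.15,0.5,0.06,0,0,0,0],[0.15,0,0,0,0,0,0]]'
```

```text
time_s: 32.87
tcp_pos: [0.4718, -0.0294, 0.0527]
force: [0.5, 0.2, -0.4]
width: 0.249
time_s: 33.12
tcp_pos: [0.4818, -0.028, 0.0526]
force: [1.0, 0.4, 1.7]
width: 0.251
time_s: 33.37
tcp_pos: [0.4916, -0.0268, 0.0526]
ee_rot: [0.706, 0.044, -0.044, -0.706]
force: [0.7, -0.5, 1.4]
width: 0.25
```

```bash
python3 -m inch '[[0.15,0.8,0.1,0,0,0,0],[0.15,0.8,0.1,0,0,0,0],[0.15,0,0,0,0,0,0]]' |grep -v rot;  python3 -m inch '[[0.15,0.8,0.1,0,0,0,0],[0.15,0.8,0.1,0,0,0,0],[0.15,0,0,0,0,0,0]]' |grep -v rot;python3 -m inch '[[0.15,0.8,0.1,0,0,0,0],[0.15,0.6,0.07,0,0,0,0],[0.15,0,0,0,0,0,0],[0.15,0,0,0,0,0,0]]'; python3 - <<'E'
from h import *
# gap estimate from side picture (no viewing): also is the pack clear
im=grab_frame("side"); cv2.imwrite("pics/s10.png",cv2.resize(im[185:330,200:420],None,fx=3.5,fy=3.5,interpolation=cv2.INTER_CUBIC))
E
```

```text
time_s: 33.62
tcp_pos: [0.5079, -0.0248, 0.0526]
force: [1.6, -0.1, 1.1]
width: 0.251
time_s: 33.87
tcp_pos: [0.5237, -0.0228, 0.0526]
force: [2.4, 0.5, 2.3]
width: 0.253
time_s: 34.2
tcp_pos: [0.5373, -0.0212, 0.0526]
ee_rot: [0.706, 0.045, -0.044, -0.706]
force: [1.9, 0.9, 2.8]
width: 0.254
```

```bash
python3 -m inch '[[0.15,-1,-0.12,0.05,0,0,0],[0.15,-2,-0.24,0,0,0,0],[0.15,-3,-0.37,0,0,0,0],[0.15,-3,-0.37,0,0,0,0],[0.15,-3,-0.37,1,0,0,0],[0.15,0,0,2,0,0,0],[0.15,0,1.8,0,0,0,-0.8],[0.15,0,3,0,0,0,-0.8],[0.15,0,3,0,0,0,-0.8],[0.15,0,3,0,0,0,-0.8],[0.15,0,3,0,0,0,-0.8],[0.15,0,3,0,0,0,-0.8]]' |grep -v rot && python3 -m inch '[[0.15,0,3,0,0,0,-0.8],[0.15,0,3,0,0,0,-0.8],[0.15,0,3,0,0,0,-0.8],[0.15,0,3,0,0,0,-0.8],[0.15,1,3,0,0,0,-0.6],[0.15,2.5,0,0,0,0,0],[0.15,2.5,0,0,0,0,0],[0.15,2,0,0,0,0,0],[0.15,0,0,0,0,0,0],[0.15,0,0,0,0,0,0]]'; python3 - <<'E'
from h import *
for n in("top",):
    im=grab_frame(n); print([(np.round(d["bbox"]).tolist(),round(d["p"],2)) for d in find_in(n,"pack_8")[:6]])
E
```

```text
time_s: 35.25
tcp_pos: [0.4152, 0.1332, 0.082]
force: [1.4, -0.1, -0.7]
width: 0.251
time_s: 36.08
tcp_pos: [0.4959, 0.2814, 0.0815]
ee_rot: [0.707, -0.01, 0.008, -0.707]
force: [0.3, -0.5, -1.9]
width: 0.253
[([182.0, 227.0, 14.0, 19.0], 0.71), ([229.0, 194.0, 24.0, 48.0], 0.67), ([210.0, 186.0, 15.0, 32.0], 0.63), ([168.0, 228.0, 10.0, 17.0], 0.41)]
```

```bash
python3 -m inch '[[0.15,0.7,0.05,-2,0,0,-0.3],[0.15,0,0,-2.5,0,0,0],[0.15,0,0,-2,0,0,0],[0.15,0,0,-1.4,0,0,0],[0.15,0,0,0,0,0,0]]'|grep -v rot;  python3 -m inch '[[0.15,0,0,-0.3,0,0,0],[0.15,0,0,-0.15,0,0,0],[0.15,0,0,0,0,0,0]]'
```

```text
time_s: 36.6
tcp_pos: [0.4994, 0.2811, -0.0001]
force: [-0.9, 0.8, -2.1]
width: 0.255
time_s: 36.85
tcp_pos: [0.504, 0.283, 0.0005]
ee_rot: [-0.707, 0.01, -0.011, 0.707]
force: [-0.2, -0.2, -1.4]
width: 0.256
```

```bash
python3 - <<'E'
from h import *
im=grab_frame("wrist"); cv2.imwrite("pics/w11.png",im)
for d in find_in("wrist","pack_8")[:5]: print(round(d["p"],2),np.round(d["bbox"]))
E
```

```text
0.75 [268. 247. 109. 161.]
0.63 [113. 234. 138.  84.]
0.57 [532. 173. 108. 230.]
0.56 [394. 197. 134. 121.]
```

```bash
python3 -m inch '[[0.15,0,0,-0.25,0,0,0],[0.15,0,0,0,0,0,0]]'|grep -v rot;  python3 -m inch '[[0.15,0,0,-0.2,0,0,0],[0.15,0,0,0,0,0,0]]'|grep -v rot; python3 -m inch '[[0.15,0,0,-0.15,0,0,0],[0.15,0,0,0,0,0,0]]'
```

```text
time_s: 37.12
tcp_pos: [0.5038, 0.2827, -0.0029]
force: [0.3, -0.4, -0.9]
width: 0.253
time_s: 37.28
tcp_pos: [0.504, 0.2828, -0.0043]
force: [-3.4, -0.6, 6.5]
width: 0.255
time_s: 37.45
tcp_pos: [0.504, 0.2829, -0.0043]
ee_rot: [-0.707, 0.01, -0.011, 0.707]
force: [-8.3, -5.0, 19.1]
width: 0.257
```

```bash
python3 -m inch '[[0.15,0,0,0.25,0,0,0],[0.38,0,0,0,0,0,0],[0.38,0,0,0,0,0,0],[0.38,0,0,0,0,0,0],[0.38,0,0,2.5,0,0,0],[0.45,0,0,3,0,0,0],[0.5,-1,2,2.5,0,0,1],[0.6,-1.2,4,0,0,0,1],[0.6,-1.2,4,0,0,0,1],[0.6,-1.2,4,0,0,0,1],[0.6,0,0.4,0,0,0,0],[0.6,0,0,0,0,0,0]]'; python3 - <<'E'
from h import *
s=read_state(); c=calibration("wrist"); im=grab_frame("wrist"); cv2.imwrite("pics/w12.png",im)
json.dump({k:np.array(v).tolist() for k,v in c.items()},open("w12.json","w"))
print(s["tcp_pos"])
for d in find_in("wrist","pack_8")[:5]: print(round(d["p"],2),np.round(d["bbox"]))
E
```

```text
time_s: 38.45
tcp_pos: [0.4563, 0.4286, 0.0754]
ee_rot: [-0.707, -0.015, 0.015, 0.707]
force: [-0.4, -1.3, -0.1]
width: 0.605
[0.45632081 0.42855531 0.07535519]
0.9 [  2. 257.  88.  74.]
0.86 [288. 234.  78. 160.]
0.82 [ 99. 267.  77.  29.]
0.65 [184. 247.  96. 155.]
```

View pics/w12.png

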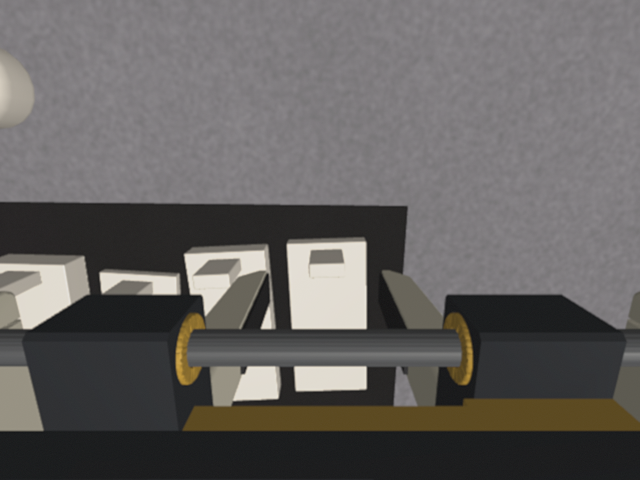

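```bash
python3 - <<'E'
from h import *
c=json.load(open("w12.json")); 
def P(n,u,v,z): print(n,np.round(ray(c,u,v,z)*1000,1).tolist())
P("front r",287,243,.016);P("l",367,241,.016);P("back r",296,391,.016);P("l",366,390,.016)
P("finTop f",309,263,.05);P("",344,263,.05);P("finTop b",309,276,.05);P("",344,276,.05)
P("C f",186,252,.021);P("C f",268,248,.021)
E
```

```text
front r [459.6, 400.0, 16.0]
l [455.4, 459.9, 16.0]
back r [589.1, 409.8, 16.0]
l [585.6, 468.8, 16.0]
finTop f [463.0, 418.0, 50.0]
 [462.0, 441.1, 50.0]
finTop b [472.1, 418.3, 50.0]
 [471.1, 441.6, 50.0]
C f [468.3, 325.9, 21.0]
C f [462.6, 386.6, 21.0]
```

```bash
python3 -m inch '[[0.38,1.15,0.15,0,0,0,1.7],[0.38,0,0,0,0,0,0],[0.38,0,0,-2,0,0,0],[0.38,0,0,-2.5,0,0,0],[0.38,0,0,-1.5,0,0,0],[0.38,0,0,-1,0,0,0],[0.38,0,0,-0.3,0,0,0],[0.38,0,0,0,0,0,0]]'|grep -v rot;  python3 -m inch '[[0.15,0,0,0,0,0,0],[0.15,0,0,0,0,0,0],[0.15,0,0,0,0,0,0],[0.15,0,0,0,0,0,0]]' 45
```

```text
time_s: 39.22
tcp_pos: [0.4689, 0.4267, 0.0021]
force: [-0.2, -1.0, 0.8]
width: 0.378
time_s: 39.55
tcp_pos: [0.4702, 0.4285, 0.0045]
ee_rot: [-0.706, -0.025, 0.024, 0.707]
force: [0.9, -0.2, 4.3]
width: 0.249
```

```bash
python3 -m inch '[[0.15,0,0,1,0,0,0],[0.15,0,0,1.5,0,0,0],[0.15,0,0,2.5,0,0,0],[0.15,-1,0,2.5,0,0,0],[0.15,-2,0,1,0,0,0],[0.15,-2.2,-1.4,0,0,0,0],[0.15,0,-3,0,0,0,0.3],[0.15,0,-3,0,0,0,0.3],[0.15,0,-3,0,0,0,0.3],[0.15,0,-3,0,0,0,0.3],[0.15,0,-3,0,0,0,0.3],[0.15,0,-3,0,0,0,0.3]]' |grep -v rot && python3 -m inch '[[0.15,0,-3,0,0,0,0.3],[0.15,0,-3,0,0,0,0.3],[0.15,0,-3,0,0,0,0.3],[0.15,0,-3,0,0,0,0.2],[0.15,0,-3,0,0,0,0],[0.15,0,-3,0,0,0,0],[0.15,0,-3,0,0,0,0],[0.15,0,-3,0,0,0,0],[0.15,0,-3,0,0,0,0],[0.15,0,0,0,0,0,0],[0.15,0,0,0,0,0,0]]'
```

```text
time_s: 40.55
tcp_pos: [0.4167, 0.2326, 0.0884]
force: [0.5, -0.5, -0.8]
width: 0.251
time_s: 41.47
tcp_pos: [0.4171, -0.0373, 0.0884]
ee_rot: [0.706, 0.041, -0.041, -0.706]
force: [-0.1, 0.5, -1.3]
width: 0.251
```

```bash
python3 -m inch '[[0.15,0,0.12,0,0,0,0.4],[0.15,1.45,0.17,-0.5,0,0,0],[0.15,1.45,0.17,-0.8,0,0,0],[0.15,1.45,0.17,-0.8,0,0,0],[0.15,0,0,-0.2,0,0,0],[0.15,0,0,0,0,0,0],[0.15,0,0,0,0,0,0]]' |grep -v rot;  python3 -m inch '[[0.15,0,0,-0.25,0,0,0],[0.15,0,0,0,0,0,0]]' |grep -v rot;python3 -m inch '[[0.15,0,0,-0.2,0,0,0],[0.15,0,0,0,0,0,0]]'
```

```text
time_s: 42.05
tcp_pos: [0.4598, -0.0288, 0.0647]
force: [0.3, 0.2, -2.1]
width: 0.255
time_s: 42.22
tcp_pos: [0.4602, -0.0296, 0.0624]
force: [-0.0, -0.5, -1.6]
width: 0.253
time_s: 42.38
tcp_pos: [0.4606, -0.0299, 0.0607]
ee_rot: [0.706, 0.045, -0.045, -0.706]
force: [-2.9, -0.5, 4.4]
width: 0.253
```

```bash
python3 -m inch '[[0.15,0.3,0.0,0.05,0,0,0],[0.15,0.3,0.0,0,0,0,0],[0.15,0,0,0,0,0,0]]' |grep -v rot;  python3 -m inch '[[0.15,0.3,0.04,0,0,0,0],[0.15,0,0,0,0,0,0]]' |grep -v rot;python3 -m inch '[[0.15,0.3,0.04,0,0,0,0],[0.15,0,0,0,0,0,0]]'
```

```text
time_s: 42.63
tcp_pos: [0.4675, -0.03, 0.0613]
force: [1.0, 1.0, 0.1]
width: 0.253
time_s: 42.8
tcp_pos: [0.4694, -0.0295, 0.0608]
force: [-5.2, -0.2, 4.0]
width: 0.254
time_s: 42.97
tcp_pos: [0.4694, -0.0289, 0.0598]
ee_rot: [-0.705, -0.042, 0.047, 0.706]
force: [-16.3, -0.0, 11.4]
width: 0.249
```

```bash
python3 -m inch '[[0.15,-0.6,-0.08,0.2,0,0,0],[0.15,-0.3,-0.03,0,0,0,0],[0.15,0,0,0,0,0,0]]' |grep -v rot;  python3 -m inch '[[0.15,0.3,0.03,0,0,0,0],[0.15,0.2,0.02,0,0,0,0],[0.15,0,0,0,0,0,0]]' |grep -v rot;python3 -m inch '[[0.15,0.2,0.02,0,0,0,0],[0.15,0,0,0,0,0,0]]' |grep -v rot;  python3 -m inch '[[0.15,0.2,0.02,0,0,0,0],[0.15,0,0,0,0,0,0]]'; python3 - <<'E'
from h import *
im=grab_frame("side"); a=cv2.resize(im[225:305,220:330],None,fx=5,fy=5,interpolation=cv2.INTER_CUBIC)
b=cv2.imread("pics/s10.png"); b=cv2.resize(b,None,fx=1/3.5,fy=1/3.5,interpolation=cv2.INTER_AREA)[40:120,20:130]
print(a.shape,b.shape); cv2.imwrite("pics/j13.png",np.hstack([a,cv2.resize(b,(a.shape[1],a.shape[0]),interpolation=cv2.INTER_CUBIC)])[:, :])
E
```

```text
time_s: 43.22
tcp_pos: [0.4633, -0.0302, 0.0626]
force: [1.3, 0.2, -1.3]
width: 0.25
time_s: 43.47
tcp_pos: [0.4693, -0.0297, 0.063]
force: [0.5, 0.8, -1.5]
width: 0.252
time_s: 43.63
tcp_pos: [0.4701, -0.0294, 0.0624]
force: [-3.4, -0.0, -0.3]
width: 0.257
time_s: 43.8
tcp_pos: [0.4699, -0.0291, 0.0617]
ee_rot: [-0.705, -0.043, 0.047, 0.706]
force: [-11.7, 0.0, 3.4]
width: 0.252
(400, 550, 3) (80, 110, 3)
```

```bash
python3 - <<'E'
import cv2,numpy as np
b=cv2.imread("pics/j13.png"); cv2.imwrite("pics/j13b.png",cv2.resize(b,(800,291)))
E
```

```text
(no output)
```

View pics/j13b.png

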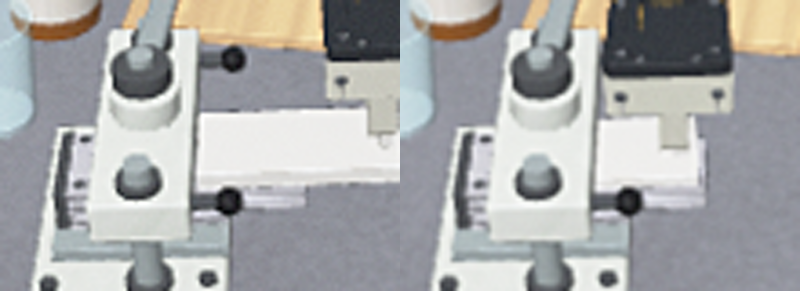

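```bash
python3 - <<'E'
from h import *
c=calibration("side"); y=np.radians(7)
def W(px,py,z): return [.6165+(px*np.cos(y)-py*np.sin(y))/1000,-.0117+(px*np.sin(y)+py*np.cos(y))/1000,z/1000]
for H in (38,41,43,45,48): print(H,[proj(c,W(-30,88,30+H)).round(1).tolist(),proj(c,W(-30,88,60+H)).round(1).tolist(),proj(c,W(30,88,60+H)).round(1).tolist(),proj(c,W(30,88,30+H)).round(1).tolist()])
print("bed +y front",proj(c,W(-48,50,30)).round(1), "bed back",proj(c,W(62,50,30)).round(1))
m=grab_frame("side").astype(int).mean(2)
for u in (250,258,266): print(u,m[262:305,u].astype(int).tolist())
cv2.imwrite("pics/s14.png",m)
E
```

```text
38 [[271.6, 290.4], [270.7, 280.1], [242.1, 281.0], [243.6, 291.3]]
41 [[271.5, 289.4], [270.6, 279.0], [242.0, 280.0], [243.5, 290.3]]
43 [[271.5, 288.7], [270.6, 278.3], [241.9, 279.3], [243.4, 289.7]]
45 [[271.4, 288.0], [270.5, 277.6], [241.8, 278.6], [243.3, 289.0]]
48 [[271.3, 287.0], [270.4, 276.6], [241.6, 277.5], [243.1, 288.0]]
bed +y front [281.3 290.7] bed back [232.6 292.3]
250 [231, 231, 232, 233, 233, 233, 234, 234, 233, 235, 239, 238, 236, 238, 236, 239, 238, 235, 233, 241, 226, 214, 215, 215, 214, 214, 213, 212, 217, 156, 171, 194, 168, 148, 187, 230, 230, 228, 231, 231, 231, 230, 230]
258 [233, 232, 233, 235, 239, 199, 176, 179, 183, 186, 167, 148, 149, 155, 131, 96, 77, 53, 241, 249, 224, 214, 212, 212, 210, 210, 209, 209, 228, 151, 147, 160, 156, 156, 157, 154, 158, 159, 158, 157, 162, 113, 89]
266 [233, 232, 232, 232, 231, 232, 231, 231, 232, 231, 232, 233, 233, 236, 233, 235, 233, 231, 231, 235, 215, 211, 214, 213, 212, 212, 210, 210, 215, 185, 180, 157, 153, 155, 238, 223, 137, 82, 78, 76, 72, 64, 99][ WARN:0@2.090] global loadsave.cpp:1063 imwrite_ Unsupported depth image for selected encoder is fallbacked to CV_8U.
```

The 13 mm plate is stopped twice at the crosshead's front face. The side view also puts the crosshead about 38–40 mm above the bed, which leaves an 8–10 mm gap. So the 13 refuses and goes back to the mat, then I'll refit the 8.

```bash
python3 -m inch '[[0.15,-1,-0.12,0.05,0,0,0],[0.15,-2,-0.25,0.3,0,0,0],[0.15,-2.5,-0.32,0.9,0,0,0],[0.15,0,0,1.4,0,0,0],[0.15,0,1.5,0,0,0,-0.3],[0.15,0,3,0,0,0,-0.3],[0.15,0,3,0,0,0,-0.3],[0.15,0,3,0,0,0,-0.3],[0.15,0,3,0,0,0,-0.3],[0.15,0,3,0,0,0,-0.3],[0.15,0,3,0,0,0,-0.3],[0.15,0,3,0,0,0,-0.3]]' |grep -v rot && python3 -m inch '[[0.15,0,3,0,0,0,-0.3],[0.15,0,3,0,0,0,-0.3],[0.15,0,3,0,0,0,0],[0.15,0,3,0,0,0,0],[0.15,0,3,0,0,0,0],[0.15,0,3,0,0,0,0],[0.15,0,3,0,0,0,0],[0.15,1,3,0,0,0,0],[0.15,2,0.7,0,0,0,0],[0.15,2,0,0,0,0,0],[0.15,0,0,0,0,0,0],[0.15,0,0,0,0,0,0]]'; python3 - <<'E'
from h import *
c=calibration("wrist");im=grab_frame("wrist"); cv2.imwrite("pics/w15.png",im)
for d in find_in("wrist","pack_8")[:5]: print(round(d["p"],2),np.round(d["bbox"]))
E
```

```text
time_s: 44.9
tcp_pos: [0.4178, 0.1906, 0.0895]
force: [0.7, -1.2, -1.5]
width: 0.251
time_s: 45.9
tcp_pos: [0.4681, 0.4359, 0.0888]
ee_rot: [0.707, 0.026, -0.026, -0.707]
force: [-0.3, 0.6, -2.4]
width: 0.253
0.75 [  3. 230.  97. 154.]
0.72 [ 94. 242.  81. 141.]
0.6 [179. 227.  89.  69.]
0.58 [266. 244. 112. 165.]
```

```bash
python3 -m inch '[[0.15,0.2,-0.4,-2,0,0,0],[0.15,0,0,-2.5,0,0,0],[0.15,0,0,-2.2,0,0,0],[0.15,0,0,-1.2,0,0,0],[0.15,0,0,0,0,0,0],[0.15,0,0,-0.2,0,0,0],[0.15,0,0,0,0,0,0]]'|grep -v rot;  python3 -m inch '[[0.15,0,0,-0.2,0,0,0],[0.15,0,0,0,0,0,0]]'|grep -v rot;  python3 -m inch '[[0.15,0,0,-0.2,0,0,0],[0.15,0,0,0,0,0,0]]'
```

```text
time_s: 46.58
tcp_pos: [0.4702, 0.4324, 0.0097]
force: [0.5, 0.4, -1.0]
width: 0.252
time_s: 46.75
tcp_pos: [0.4704, 0.4326, 0.0077]
force: [-0.5, 0.4, -1.4]
width: 0.252
time_s: 46.92
tcp_pos: [0.4699, 0.432, 0.0047]
ee_rot: [-0.706, -0.026, 0.026, 0.707]
force: [0.1, 0.4, -1.3]
width: 0.256
```

```bash
python3 -m inch '[[0.15,0,0,-0.15,0,0,0],[0.15,0,0,0,0,0,0]]'|grep -v rot;  python3 -m inch '[[0.15,0,0,-0.15,0,0,0],[0.15,0,0,0,0,0,0]]'
```

```text
time_s: 47.08
tcp_pos: [0.4699, 0.432, 0.0044]
force: [-4.1, -3.2, 9.8]
width: 0.255
time_s: 47.25
tcp_pos: [0.47, 0.432, 0.0044]
ee_rot: [-0.707, -0.026, 0.026, 0.707]
force: [-9.2, -8.0, 20.6]
width: 0.251
```

```bash
python3 -m inch '[[0.15,0,0,0.25,0,0,0],[0.38,0,0,0,0,0,0],[0.38,0,0,0,0,0,0],[0.38,0,0,0,0,0,0],[0.38,0,0,2.5,0,0,0],[0.45,0,0,3,0,0,0],[0.5,0.5,-2,1.4,0,0,-1.1],[0.6,0.8,-4,0,0,0,-1.1],[0.6,0.8,-4,0,0,0,-1.1],[0.6,0,-4,0,0,0,-1.1],[0.6,0,-0.9,0,0,0,-0.8],[0.6,0,0,0,0,0,0]]' | grep -v rot; python3 - <<'E'
from h import *
s=read_state(); c=calibration("wrist"); im=grab_frame("wrist"); cv2.imwrite("pics/w16.png",im)
json.dump({k:np.array(v).tolist() for k,v in c.items()},open("w16.json","w"))
print(s["tcp_pos"],s["ee_rot"])
for d in find_in("wrist","pack_8")[:5]:
    x,y,w,h=d["bbox"]; print(round(d["p"],2),np.round(d["bbox"]),ray(c,x,y,.011).round(3),ray(c,x+w,y,.011).round(3))
print("pred front corners",proj(c,[.4905,.253,.011]),proj(c,[.492,.313,.011]),"fin top f",proj(c,[.4965,.271,.045]),proj(c,[.4965,.295,.045]))
E
```

```text
time_s: 48.25
tcp_pos: [0.4907, 0.2801, 0.0725]
force: [1.7, 0.2, 0.1]
width: 0.599
[0.49074083 0.28011356 0.07246324] [ 0.70733768 -0.00747903  0.00708926 -0.70680069]
0.78 [484. 185.  98. 114.] [0.452 0.396 0.011] [0.453 0.467 0.011]
0.74 [382. 204.  88. 166.] [0.464 0.322 0.011] [0.466 0.387 0.011]
0.7 [183. 228.  97. 164.] [0.48  0.174 0.011] [0.481 0.247 0.011]
0.6 [288. 236.  76. 152.] [0.487 0.252 0.011] [0.488 0.309 0.011]
pred front corners [289.19389548 240.01371282] [368.63548632 240.3942378 ] fin top f [311.70202635 261.52024767] [347.80562939 260.83435343]
```

View pics/w16.png

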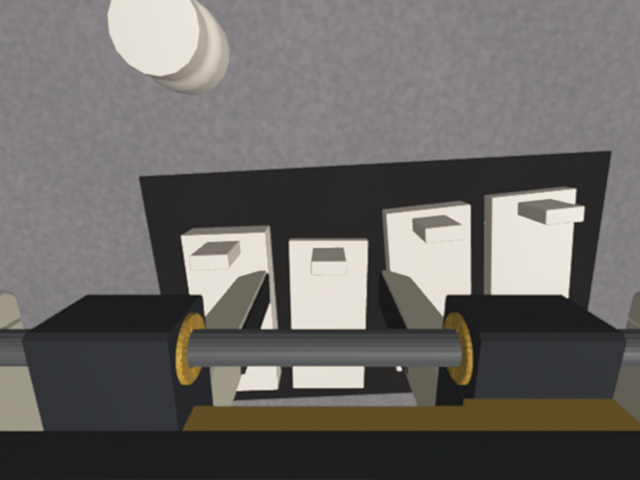

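The 8 mm plate is where I left it: front edge at (290–368, 240) and fin at (311–346, 261), both as predicted. All four plates lie flat on the mat.

```bash
python3 -m inch '[[0.38,1.03,0.25,0,0,0,-0.3],[0.38,0,0,0,0,0,0],[0.38,0,0,-2,0,0,0],[0.38,0,0,-2.5,0,0,0],[0.38,0,0,-1.8,0,0,0],[0.38,0,0,-1.2,0,0,0],[0.38,0,0,-0.4,0,0,0],[0.38,0,0,0,0,0,0]]'|grep -v rot;  python3 -m inch '[[0.15,0,0,0,0,0,0],[0.15,0,0,0,0,0,0],[0.15,0,0,0,0,0,0],[0.15,0,0,0,0,0,0]]' 45
```

```text
time_s: 49.02
tcp_pos: [0.4998, 0.2857, -0.0073]
force: [0.4, -0.7, 0.1]
width: 0.378
time_s: 49.35
tcp_pos: [0.502, 0.286, -0.0046]
ee_rot: [-0.707, 0.007, -0.008, 0.708]
force: [-0.6, -0.9, 4.7]
width: 0.257
```

```bash
python3 -m inch '[[0.15,0,0,1,0,0,0],[0.15,0,0,1.5,0,0,0],[0.15,0,0,2.5,0,0,0],[0.15,-1,0,2.5,0,0,0],[0.15,-2.5,0,0.8,0,0,0],[0.15,-2.5,-1,0,0,0,0],[0.15,-1.5,-2,0,0,0,0.8],[0.15,-0.8,-3,0,0,0,0.8],[0.15,0,-3,0,0,0,0.8],[0.15,0,-3,0,0,0,0.8],[0.15,0,-3,0,0,0,0.8],[0.15,0,-3,0,0,0,0.8]]' |grep -v rot && python3 -m inch '[[0.15,0,-3,0,0,0,0.8],[0.15,0,-3,0,0,0,0.8],[0.15,0,-3,0,0,0,0.8],[0.15,0,-3,0,0,0,0.8],[0.15,0,-2.2,0,0,0,0.2],[0.15,0,0,0,0,0,0],[0.15,0,0,0,0,0,0]]'
```

```text
time_s: 50.35
tcp_pos: [0.4178, 0.1041, 0.0778]
force: [0.7, -0.1, -1.6]
width: 0.25
time_s: 50.93
tcp_pos: [0.418, -0.0376, 0.0776]
ee_rot: [0.706, 0.042, -0.042, -0.706]
force: [0.9, -0.1, -0.7]
width: 0.255
```

```bash
python3 -m inch '[[0.15,0,0.12,0,0,0,0.2],[0.15,1.4,0.17,-0.5,0,0,0],[0.15,1.4,0.17,-0.8,0,0,0],[0.15,1.4,0.17,-0.8,0,0,0],[0.15,0,0,-0.15,0,0,0],[0.15,0,0,0,0,0,0],[0.15,0,0,0,0,0,0]]' |grep -v rot;  python3 -m inch '[[0.15,0,-0.05,-0.2,0,0,0],[0.15,0,0,0,0,0,0]]' |grep -v rot;python3 -m inch '[[0.15,0,0,-0.15,0,0,0],[0.15,0,0,0,0,0,0]]'
```

```text
time_s: 51.52
tcp_pos: [0.4591, -0.0295, 0.0543]
force: [-0.1, 0.3, -0.5]
width: 0.254
time_s: 51.68
tcp_pos: [0.4597, -0.0307, 0.0526]
force: [0.1, 0.6, 0.2]
width: 0.253
time_s: 51.85
tcp_pos: [0.46, -0.031, 0.0514]
ee_rot: [0.706, 0.044, -0.044, -0.706]
force: [-3.2, 0.4, 6.5]
width: 0.248
```

```bash
python3 -m inch '[[0.15,0.5,0.06,0.1,0,0,0],[0.15,0.6,0.07,0,0,0,0],[0.15,0,0,0,0,0,0]]' |grep -v rot;  python3 -m inch '[[0.15,0.8,0.1,0,0,0,0],[0.15,0.8,0.1,0,0,0,0],[0.15,0,0,0,0,0,0]]' |grep -v rot;python3 -m inch '[[0.15,0.9,0.11,0,0,0,0],[0.15,0.9,0.11,0,0,0,0],[0.15,0.9,0.11,0,0,0,0],[0.15,0,0,0,0,0,0]]'|grep -v rot;python3 -m inch '[[0.15,0.9,0.11,0,0,0,0],[0.15,0.9,0.11,0,0,0,0],[0.15,0.7,0.1,0,0,0,0],[0.15,0,0,0,0,0,0],[0.15,0,0,0,0,0,0]]'
```

```text
time_s: 52.1
tcp_pos: [0.4721, -0.0297, 0.0523]
force: [2.8, 0.9, 0.8]
width: 0.252
time_s: 52.35
tcp_pos: [0.4885, -0.0276, 0.0523]
force: [1.0, 0.4, 1.5]
width: 0.258
time_s: 52.68
tcp_pos: [0.5154, -0.0242, 0.0522]
force: [1.8, -1.4, 2.4]
width: 0.254
time_s: 53.1
tcp_pos: [0.5399, -0.021, 0.0523]
ee_rot: [0.706, 0.045, -0.044, -0.706]
force: [2.7, -0.5, 3.2]
width: 0.256
```

```bash
python3 -m inch '[[0.15,0,0,0,0,0,0],[0.38,0,0,0,0,0,0],[0.38,0,0,0,0,0,0],[0.38,0,0,0,0,0,0],[0.38,0,0,0,0,0,0],[0.38,-2,-0.25,0,0,0,0],[0.38,-3,-0.37,0,0,0,0],[0.38,-3,-0.37,0,0,0,0],[0.5,-1,-0.1,3,0,0,0],[0.5,0,0,4,0,0,0],[0.5,0,0,4,0,0,0],[0.5,0,0,4,0,0,0]]' |grep -v rot; python3 -m inch '[[0.5,2,-1,1,0,0,-1],[0.5,3,-1.5,0,0,0,-1],[0.5,3,-1.5,0,0,0,-1],[0.5,3,-1.5,0,0,0,-1],[0.5,3,-1.5,0,0,0,-1],[0.5,3,-1.5,0,0,0,-1],[0.5,0.5,-0.5,0,0,0,-1],[0.5,0,0,0,0,0,0],[0.5,0,0,0,0,0,0]]'; python3 - <<'E'
from h import *
s=read_state(); c=calibration("wrist"); im=grab_frame("wrist"); cv2.imwrite("pics/w17.png",im)
json.dump({k:np.array(v).tolist() for k,v in c.items()},open("w17.json","w"))
print(s["tcp_pos"],s["ee_rot"],s["joint_pos"].round(2))
for d in find_in("wrist","lever_knob")[:3]: print(round(d["p"],2),np.round(d["bbox"]))
print(proj(c,[.63,-.121,.177]),proj(c,[.622,-.121,.177]))
E
```

```text
time_s: 54.1
tcp_pos: [0.4476, -0.0319, 0.2029]
force: [1.4, -0.1, -1.0]
width: 0.5
time_s: 54.85
tcp_pos: [0.6232, -0.1218, 0.211]
ee_rot: [-0.707, -0.0, 0.002, 0.707]
force: [0.1, 0.5, 0.2]
width: 0.503
[ 0.6231981  -0.12180665  0.21101841] [-7.06877649e-01 -3.52801312e-04  1.64338601e-03  7.07333842e-01] [-0.27  0.22  1.35  0.    1.57 -1.85]
0.71 [310. 202. 181.  55.]
0.53 [449. 278.  52.  19.]
[326.36291307 259.77529928] [326.42298674 248.54653666]
```

View pics/w17.png

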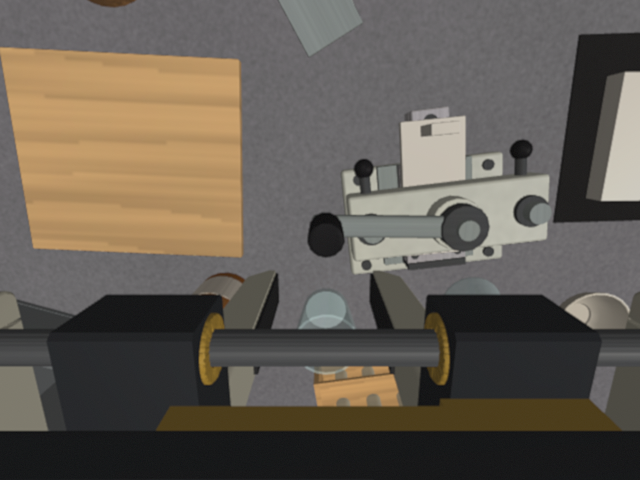

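```bash
python3 - <<'E'
from h import *
c=json.load(open("w17.json"))
for z in (.170,.177,.185): print(z,ray(c,326,238,z).round(4))
for z in (.13,.15): print("spindle",z,ray(c,465,228,z).round(4))
f=.6165; y=np.radians(7)
def W(px,py): return np.round([616.5+px*np.cos(y)-py*np.sin(y),-11.7+px*np.sin(y)+py*np.cos(y)],1).tolist()
for q in np.linspace(0,1.6,9): print(round(q,2),W(-110*np.sin(q),-110*np.cos(q)))
E
```

```text
0.17 [ 0.6164 -0.1213  0.17  ]
0.177 [ 0.6146 -0.1213  0.177 ]
0.185 [ 0.6125 -0.1214  0.185 ]
spindle 0.13 [ 0.6183 -0.0089  0.13  ]
spindle 0.15 [ 0.6136 -0.0172  0.15  ]
0.0 [629.9, -120.9]
0.2 [607.9, -121.4]
0.4 [586.3, -117.5]
0.6 [565.9, -109.4]
0.8 [547.5, -97.4]
1.0 [531.9, -82.0]
1.2 [519.6, -63.8]
1.4 [511.2, -43.5]
1.6 [507.0, -21.9]
```

```bash
python3 -m inch '[[0.5,-0.8,0.05,0,0,0,0],[0.5,0,0,0,0,0,0],[0.5,0,0,-2,0,0,0],[0.5,0,0,-2.5,0,0,0],[0.5,0,0,-1.8,0,0,0],[0.5,0,0,-1.2,0,0,0],[0.5,0,0,0,0,0,0]]' |grep -v rot;  python3 -m inch '[[0.2,0,0,0,0,0,0],[0.2,0,0,0,0,0,0],[0.2,0,0,0,0,0,0],[0.2,0,0,0,0,0,0],[0.2,0,0,0,0,0,0]]' 20
```

```text
time_s: 55.53
tcp_pos: [0.6136, -0.1206, 0.1338]
force: [-0.5, 0.5, -0.6]
width: 0.501
time_s: 55.95
tcp_pos: [0.617, -0.1207, 0.1387]
ee_rot: [-0.707, -0.002, 0.0, 0.707]
force: [-0.1, 4.6, 5.5]
width: 0.27
```

```bash
python3 -m inch '[[0.2,-0.82,0.04,0.2,0,0,0],[0.2,-0.82,0.08,0,0,0,0],[0.2,-0.8,0.16,0,0,0,0],[0.2,-0.81,0.21,0,0,0,0],[0.2,0,0,0,0,0,0]]' |grep -v rot;  python3 -m inch '[[0.2,-0.77,0.28,0,0,0,0],[0.2,-0.76,0.32,0,0,0,0],[0.2,-0.72,0.4,0,0,0,0],[0.2,-0.71,0.43,0,0,0,0],[0.2,0,0,0,0,0,0]]' |grep -v rot; python3 -m inch '[[0.2,-0.65,0.5,0,0,0,0],[0.2,-0.64,0.53,0,0,0,0],[0.2,-0.57,0.59,0,0,0,0],[0.2,-0.55,0.62,0,0,0,0],[0.2,0,0,0,0,0,0]]'
```

```text
time_s: 56.37
tcp_pos: [0.5828, -0.1161, 0.1387]
force: [0.6, 3.3, -2.6]
width: 0.273
time_s: 56.78
tcp_pos: [0.5524, -0.1039, 0.1388]
force: [-5.2, -6.6, -1.9]
width: 0.274
time_s: 57.2
tcp_pos: [0.5258, -0.0843, 0.1387]
ee_rot: [0.71, -0.003, -0.003, -0.704]
force: [-18.2, -17.1, 5.0]
width: 0.268
```

```bash
python3 -m inch '[[0.45,0,0,0,0,0,0],[0.45,0,0,0,0,0,0],[0.45,0,0,0,0,0,0]]' |grep -v rot; python3 - <<'E'
from h import *
s=read_state(); c=calibration("wrist"); im=grab_frame("wrist"); cv2.imwrite("pics/w18.png",cv2.resize(im[150:430,170:500],None,fx=2,fy=2))
print(s["tcp_pos"],s["force"])
for p in ([.5338,-.0843,.177],[.5258,-.0843,.177]): print((proj(c,p)-[170,150])*2)
json.dump({k:np.array(v).tolist() for k,v in c.items()},open("w18.json","w"))
E
```

```text
time_s: 57.45
tcp_pos: [0.5301, -0.0804, 0.1394]
force: [0.8, 0.8, 0.2]
width: 0.423
[ 0.53005161 -0.08039939  0.13938562] [0.8477162  0.84463482 0.20485781]
[295.37654866 301.2019779 ]
[295.31721257 270.26294569]
```

View pics/w18.png

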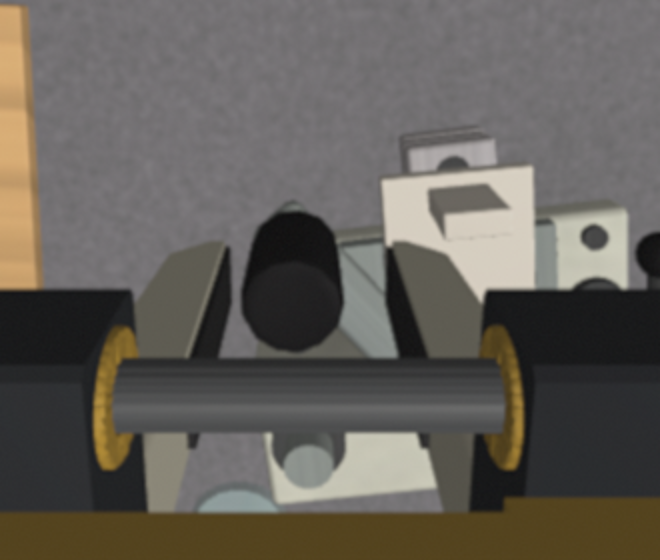

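The knob top is at crop (293,303), which matches (0.534, -0.084), about 8 mm off the pad centre. I'll recentre, regrip and continue round.

```bash
python3 -m inch '[[0.45,0.37,-0.42,0,0,0,0],[0.45,0,0,0,0,0,0],[0.2,0,0,0,0,0,0],[0.2,0,0,0,0,0,0],[0.2,0,0,0,0,0,0],[0.2,0,0,0,0,0,0]]' 25 |grep -v rot;  python3 -m inch '[[0.2,-0.52,0.66,0,0,0,0],[0.2,-0.51,0.70,0,0,0,0],[0.2,0,0,0,0,0,0]]' |grep -v rot; python3 -m inch '[[0.2,-0.4,0.71,0,0,0,0],[0.2,-0.38,0.74,0,0,0,0],[0.2,0,0,0,0,0,0]]'
```

```text
time_s: 58.0
tcp_pos: [0.5333, -0.0842, 0.1388]
force: [0.2, -1.3, -0.1]
width: 0.271
time_s: 58.25
tcp_pos: [0.5214, -0.0712, 0.1387]
force: [-6.7, -3.8, 2.8]
width: 0.273
time_s: 58.5
tcp_pos: [0.5123, -0.0572, 0.1386]
ee_rot: [0.708, -0.001, -0.003, -0.706]
force: [-14.3, -8.3, 6.2]
width: 0.274
```

```bash
python3 -m inch '[[0.2,-0.65,0.3,0,0,0,0],[0.2,-0.28,0.6,0,0,0,0],[0.2,0,0,0,0,0,0]]' |grep -v rot;  python3 -m inch '[[0.2,-0.2,0.7,0,0,0,0],[0.2,-0.1,0.5,0,0,0,0],[0.2,0,0,0,0,0,0]]' |grep -v rot; python3 -m inch '[[0.2,-0.1,0.5,0,0,0,0],[0.2,0,0,0,0,0,0]]'
```

```text
time_s: 58.75
tcp_pos: [0.5065, -0.0461, 0.1387]
force: [5.0, 1.3, -4.8]
width: 0.276
time_s: 59.0
tcp_pos: [0.5021, -0.035, 0.1386]
force: [-2.2, -3.3, 0.6]
width: 0.275
time_s: 59.17
tcp_pos: [0.5009, -0.0316, 0.1386]
ee_rot: [0.708, 0.0, -0.001, -0.706]
force: [-5.6, -10.6, 0.3]
width: 0.269
```

```bash
python3 -m inch '[[0.2,-0.1,0.3,0,0,0,0],[0.2,0,0,0,0,0,0]]' |grep -v rot;  python3 -m inch '[[0.2,-0.1,0.3,0,0,0,0],[0.2,0,0,0,0,0,0],[0.2,0,0,0,0,0,0]]'
```

```text
time_s: 59.33
tcp_pos: [0.5009, -0.0315, 0.1387]
force: [1.0, -22.8, -3.8]
width: 0.267
time_s: 59.58
tcp_pos: [0.5008, -0.0313, 0.1387]
ee_rot: [0.711, 0.001, 0.001, -0.703]
force: [5.5, -33.8, -8.4]
width: 0.27
```

```bash
python3 -m inch '[[0.2,0,-0.9,0,0,0,0],[0.2,0,0,0,0,0,0],[0.5,0,0,0,0,0,0],[0.5,0,0,0,0,0,0],[0.5,0,0,0,0,0,0],[0.5,0,0,2,0,0,0],[0.5,0,0,4,0,0,0],[0.5,0,0,4,0,0,0],[0.5,0,0,4,0,0,0],[0.5,1,0,2,0,0,0],[0.5,2,0,0,0,0,0],[0.5,0,0,0,0,0,0]]'; python3 - <<'E'
from h import *
s=read_state(); c=calibration("wrist"); im=grab_frame("wrist"); t=grab_frame("side")
a=im[60:300,180:520]; b=cv2.resize(t[185:485,180:420],None,fx=1.6,fy=1.6,interpolation=cv2.INTER_CUBIC)
a=cv2.resize(a,(400,282)); b=cv2.resize(b,(400,500))
cv2.imwrite("pics/fin.png",np.hstack([np.vstack([a,np.zeros((218,400,3),np.uint8)]),b]))
y=np.radians(7)
def W(px,py,z): return [.6165+(px*np.cos(y)-py*np.sin(y))/1000,-.0117+(px*np.sin(y)+py*np.cos(y))/1000,z/1000]
T=lambda p:((proj(c,p)-[180,60])*[400/340,282/240]).round()
print("pred crop: pack front l/r",T(W(-90,30,68)),T(W(-90,-30,68)),"tongue tip",T(W(-100,18,60)),T(W(-100,-18,60)),"knob closed top",T(W(-110*np.sin(1.5),-110*np.cos(1.5),177)))
g=grab_frame("top");print([(np.round(d["bbox"]).tolist(),round(d["p"],2)) for d in find_in("top","pack_8")[:6]])
E
```

```text
time_s: 60.58
tcp_pos: [0.5326, -0.0327, 0.3007]
ee_rot: [0.707, 0.003, 0.0, -0.707]
force: [1.5, -0.2, -2.2]
width: 0.499
pred crop: pack front l/r [208. 159.] [151. 166.] tongue tip [196. 150.] [162. 154.] knob closed top [170. 160.]
[([179.0, 204.0, 20.0, 42.0], 0.82), ([303.0, 197.0, 20.0, 22.0], 0.69), ([221.0, 204.0, 24.0, 47.0], 0.69), ([335.0, 245.0, 38.0, 55.0], 0.69)]
```

View pics/fin.png

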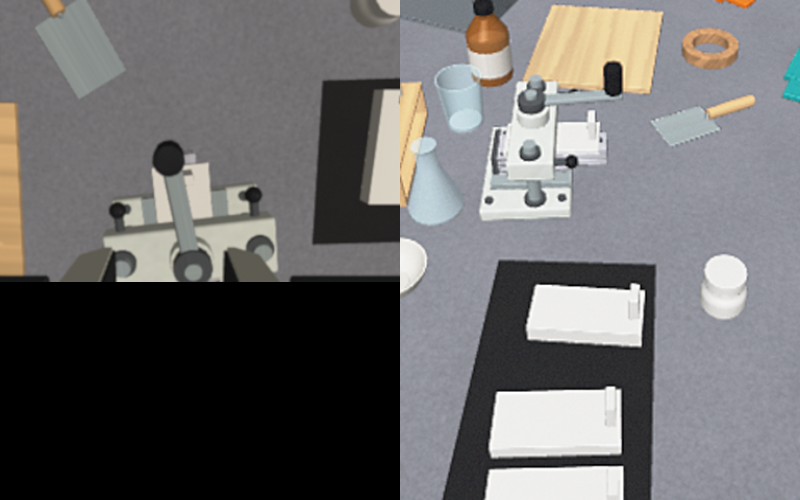

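```bash
python3 -c "
from rig import *
print(finish_job(), read_state()['time_s'])"
```

```text
the job is handed in; nothing more can be done
the job is handed in; nothing more can be done
```

I handed the job in after about 61 s of robot time. The three moulds are in the press, the 8 mm plate is on top and the lever is closed.

- **Moulds:** all three are stacked with their tongues to the front. Each one touched the back stop at the same tool position, within 1 mm.
- **Packing:** the 8 mm plate slid in freely. The 13 mm plate stopped twice at the crosshead's front face, at about 16 N and 12 N. The side camera puts the gap at about 8–10 mm, so I refitted the 8, with its far end by reckoning about 40 mm past the spindle axis.
- **Lever:** I turned it clockwise until it met a firm stop. The last picture shows the knob where the closed position should be.
- **Last checks:** the plate's front corners are within about 3 mm of where they should be. The 13, 18 and 23 mm plates lie flat on the mat, though the 23 had been shifted a little, probably the announced knock. The glassware in view looks undisturbed, and the robot is touching nothing.

**Disagreements:**
- The fingertips were about 26 mm above the reported tool point, not 11 mm below it as stated. I worked from measured contact heights instead.
- My first grip on the knob was about 8 mm off centre. That put up to 25 N of sideways force on the lever until I regripped, and about 16 N built up again until I corrected the path. I also pushed at the stop with about 34 N.
- I could not see the far end of the 8 mm plate directly, because the crosshead hides it.

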